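# Hang a shop bin in the slatwall: tilt the hook in, rotate it down, press it home

## Task

Hang the blue shop bin in the top groove of the aluminium slatwall, in the free stretch between the red bin and the clamp hook: tip its front up to get the hook flange into the groove, rotate it down until its back lies flush on the slats, then press it firmly down until it is fully home, and let go. Feel your way in, never force it against the slatwall, and leave the glue bottle, tape measure and chisel where they are.

Things in the scene. Friction and masses are not known exactly. Their poses are not given: they have to be found in the camera images.
- bin: Blue steel shop bin, empty, 0.22-0.42 kg, upright on the bench. Origin: centre of its underside; z up, +x to its back (the side that goes on the slatwall). Tray 100 mm deep (x -50 to 50), 56 wide (y), rim z=45, walls 3; flat sides, to be pinched across the 56. Back wall (rear face x=50) rises to z=71. Grip it with about 100 N; pushed, it may still turn a little in the fingers.
- bin_tab (a point): Top edge, mid-width, of the tab of the bin's hook flange (bin frame 57, 0, 83.5 mm; axes as the bin's). The flange is 50 mm wide (y): a flat neck, x=50 to 58.5, z=66 to 71, whose end turns up as the tab, 3 mm thick (x=55.5 to 58.5), top edge rounded. It passes the groove's mouth only with the bin's front tipped up some 45 to 55 degrees; once it is up inside, the bin can be rotated level.
- panel: Aluminium bench-top slatwall, fixed, rigid, 360 mm long (y), 205 high, 22 thick. Origin: on the bench below the middle of its front face; z up, +x from the face into the panel, so the face looks to -x. Two T-grooves run along it, mouths 10 mm high, z=60 to 70 and (top groove) z=160 to 170. Slats around the mouths are 4 mm thick, flat in the plane x=0; behind is a hollow to x=18, from z=120 to 201.
- bay (a point): On the top groove's lower front edge, middle of the 170 mm free stretch between red bin (to -y) and clamp hook (to +y), both fixed, 100 mm proud; axes as the panel's. Home, the bin's neck rests on this edge, its tab behind the upper lip (play 1.5 mm in depth, 5 in height), its back on the slat. Not pressed, it can stick above its seat: press with 12 to 16 N; over 25 N, all contacts added, is too much.
- glue: White and yellow glue bottle, 54 mm wide, 150 mm high, standing loose on the bench; origin under its middle. Leave it alone.
- tape: Yellow tape measure, 62 x 34 mm, 58 mm high, loose on the bench; origin under its middle. Leave it alone.
- chisel: Wood-handled chisel lying loose on the bench along its own x, 245 mm long, 28 mm high; origin on the bench where blade and handle meet. Leave it alone.
Not all that is in view belongs to the job. Several things have the shape of the bin; the one meant has the colours described above.

How it is judged:
By the outcome, as a careful person would: the job done as asked, in the order asked, and still so for the second after the job is handed in, with the robot touching nothing.
It also fails if it takes over 72 s, if anything falls off the work surface, if the arm or the gripper's body presses on something with over 40 N, if the wrist force passes 120 N, or if a joint passes its speed limit or range.

## Robot

A 6-joint arm with a two-finger parallel gripper is mounted at the origin on the work surface. World frame = base frame: x ahead of the robot, y to its left, z up, the work surface at z = 0. Lengths are in mm, angles in rad, forces in N, time in s.
With the tool pointing down it reaches from about 275 to 1000 mm from the base axis. Payload 8.4 kg.
Tool frame: the origin (TCP) lies at the very end of the fingers, on their centre line; the grasp point (between the pads) lies 19 mm behind it; z points along the fingers, y is the direction in which the jaws open and shut (so a half turn about z gives the same grasp; the last joint's range is limited). The gripper opens to 85 mm and grips with 20 to 120 N. Pads are 22 mm wide; open, the fingers measure 114 mm over their backs; the gripper's body (76 mm by 85 mm) begins 54 mm behind the grasp point. The pads swing forward as they close: fully open they stand 13 mm farther back than shut.
Start: joints at [1.249, 0.353, 1.633, -0, 1.155, -0.002], TCP at [196.484, 593.314, 231.281] pointing down, gripper open.
Joint ranges: [-2.63, 2.63], [-0.92, 2.1], [0.06, 2.66], [-1.3, 4.44], [0, 2.69], [-3.02, 3.02]. Speed limits (rad/s): [2.22, 2.22, 2.79, 3.14, 3.14, 3.14].

## Interface

Orientations are given as [roll, pitch, yaw] about the fixed x, y, z axes, in that order (R = Rz(yaw) Ry(pitch) Rx(roll)).
In Python, from rig import sense, grab_frame, get_calibration, sign_off, boxes_of, trace gives the robot as it stands.
- The arm moves only by the tool servo_tool, never from a script. Its argument "rows" is a list of rows, each a list of 3 entries, a list of its own where there are three numbers: the finger opening in mm, from 0 to 85.4, then the shift along the tool's x, y, z in mm, then the turn, a rotation vector about the tool's x, y, z in degrees. A call has 1 to 8 rows; each row shifts and turns the commanded pose from where the row before left it, along the tool's axes as they then stand; what a row does not reach is not made up. A row lasts 1/8 s, in which the tool goes at most 62.5 mm and 10.7 degrees, less where a joint would pass 70% of its speed; a pose out of reach is approached as far as the arm can. A call is refused whole if a number of a shift passes 62.5 or a number of a turn 10.7, either way. A call with a gripper value outside its range is refused whole. The fingers move at their own pace and stop on an object; "force" is the grip in N (left out, the last holds). Time passes only in rows, so rows that do not move let the fingers close. It gives the time, the measured TCP pose, the force and the opening at its end, in the units of the state.
- sense(): the state, without advancing time (a new reading comes with each control period).
- grab_frame(name): name is "scene" or "top" or "wrist"; returns the picture (420x560x3 uint8, blue, green, red); there is no depth.
- get_calibration(name): a dict with "intrinsics" (3x3 intrinsics, pixels), "world_to_cam" (4x4, takes a point from world to camera coordinates). Camera axes: x right, y down, z forward; pixel columns grow to the right and rows downward; lengths in mm; the calibration is good to about 2 mm. A picture is of the moment at which its call begins: read the wrist's pose just before it. get_calibration takes no time and is no camera call; for the wrist camera it gives the pose at the moment of the call.
- sign_off(): hands the job in, once; it reports no verdict.
Trained networks look in the newest picture that a camera, given by its name, has taken for a name from the list of things; names that differ only in an ending like _2 or _b are one class to them, and where a whole thing is asked for, a point or a joint stands for the part that bears it (a point fixed in the world has none). Each returns a list of dicts, best first, with "conf" (0 to 1); they miss things now and then, are a little off and sometimes report something else, mostly with a low value. They report only what shows in the picture. A call takes as long as a camera call. They do not tell look-alikes from the thing itself.
- boxes_of(camera, thing): "centre" ([x, y, z] in mm, in the coordinates of the camera as it stood for that picture, good to about 4 mm: the middle of the surface that is visible of it).
- trace(camera, thing): "mask" (420x560 bool, what is visible of it).
The state is a dict: "clock": time; "qpos": joint angles; "qvel": joint speeds; "joint_efforts": joint torques, N m; "eef_pos": TCP position; "tcp_rot": TCP orientation; "contact_force": force on the tool from outside, world axes, zero at the start; "wrist_torque": the same for the moment, N m; "opening": opening from 0.0 (shut) to 1.0 (fully open).
Only numpy, scipy, OpenCV 4.12 (cv2) and the standard library are available. Lean on these libraries where they do the work, as an engineer would, in place of code of your own. Each camera call takes 0.05 s, during which the arm holds its last target. There are 200 camera calls.

## Working session

There is one attempt and no reset: what is moved stays moved. The work goes in short steps, Python scripts to look and compute and a tool call to move; the robot and the scene stay as the last step left them, time stands still between calls to the robot, and variables do not carry over. Pictures are saved under pics/ and viewed, about 8 in all and at most 12, crops included, and the job is handed in when it is done.

Besides the shell and the picture viewer there is one more tool, called as a command line: name --argument value ..., lists and objects as JSON in quotes. servo_tool: Moves the arm, as the interface text tells. Its arguments: {"type":"object","properties":{"rows":{"type":"array","items":{"type":"array"}},"force":{"type":"number"}},"required":["rows"]}

```bash
mkdir -p pics; ls
cat > h.py <<'E'
import numpy as np,cv2
from rig import *
from scipy.spatial.transform import Rotation as R
def w(cam,c):
    M=np.array(get_calibration(cam)["world_to_cam"]);return (np.linalg.inv(M)@np.r_[c,1])[:3]
def px(cam,p):
    c=get_calibration(cam);q=np.array(c["world_to_cam"])@np.r_[p,1];u=np.array(c["intrinsics"])@q[:3];return u[:2]/u[2]
def ray(cam,uv):
    c=get_calibration(cam);M=np.linalg.inv(np.array(c["world_to_cam"]));d=M[:3,:3]@np.linalg.inv(np.array(c["intrinsics"]))@np.r_[uv,1];return M[:3,3],d
def atz(cam,uv,z):
    o,d=ray(cam,uv);return o+d*(z-o[2])/d[2]
E
python3 - <<'E'
from h import *
a=grab_frame("scene");b=grab_frame("top")
cv2.imwrite("pics/s.png",a);cv2.imwrite("pics/t.png",b)
for cam in("scene","top"):
  for t in("bin","bin_tab","panel","bay","glue","tape","chisel"):
    for r in boxes_of(cam,t)[:5]: print(cam,t,round(r["conf"],2),w(cam,r["centre"]).round(),px(cam,w(cam,r["centre"])).round())
print(sense())
E
```

```text
pics
scene bin 0.86 [ 357. -237.   30.] [211. 182.]
scene bin 0.76 [363. -92.  26.] [267. 182.]
scene bin 0.75 [ 517. -138.   23.] [249. 230.]
scene bin 0.6 [ 376. -412.   26.] [143. 190.]
scene bin 0.57 [ 649. -224.   25.] [210. 277.]
scene bin_tab 0.95 [ 357. -245.   27.] [208. 183.]
scene bin_tab 0.92 [ 374. -414.   30.] [142. 189.]
scene bin_tab 0.91 [ 647. -223.   26.] [210. 276.]
scene bin_tab 0.89 [358. -88.  24.] [268. 182.]
scene bin_tab 0.65 [ 521. -142.   27.] [247. 230.]
scene panel 0.82 [623. 205.  55.] [402. 252.]
scene bay 0.58 [632. 126. 120.] [370. 238.]
scene glue 0.85 [705. -80.  86.] [274. 280.]
scene glue 0.48 [ 516. -139.   22.] [249. 230.]
scene tape 0.77 [481.  16.  51.] [312. 209.]
top bin 0.97 [350. -87.   2.] [280. 296.]
top bin 0.96 [ 516. -140.    7.] [312. 227.]
top bin 0.88 [ 376. -418.   23.] [432. 303.]
top bin 0.62 [ 361. -248.    6.] [352. 300.]
top bin 0.6 [ 665. -228.    5.] [354. 172.]
top bin_tab 0.86 [ 358. -246.    2.] [351. 301.]
top bin_tab 0.77 [ 376. -422.   14.] [432. 304.]
top bin_tab 0.62 [ 666. -225.   10.] [353. 170.]
top bin_tab 0.62
[... 219 characters left out ...]
535. -322.   20.] [391. 227.]
{'clock': 0.8, 'qpos': array([ 1.24859722e+00,  3.52979528e-01,  1.63339747e+00,  3.93608203e-06,
        1.15521152e+00, -2.34662447e-03]), 'qvel': array([ 0.00015954,  0.00058107,  0.00162007, -0.00131607, -0.00010906,
       -0.00021114]), 'joint_efforts': array([-1.19387430e-03, -6.05127025e+01, -3.42424607e+01, -1.31196648e-04,
        1.42651774e-03, -3.33540504e-05]), 'eef_pos': array([196.4841034 , 593.31309892, 231.29484845]), 'tcp_rot': array([ 3.14158851e+00, -3.59133444e-06,  2.82173858e+00]), 'contact_force': array([ 0.55120982,  0.01713151, -0.39646383]), 'wrist_torque': array([-0.02473182, -0.06715064, -0.03145051]), 'opening': 1.0017984858837907}
```

View pics/s.png

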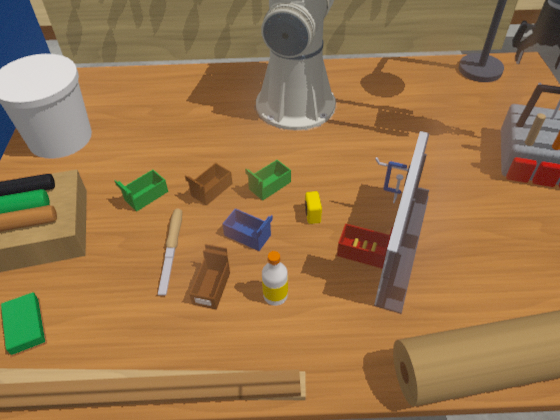

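View pics/t.png

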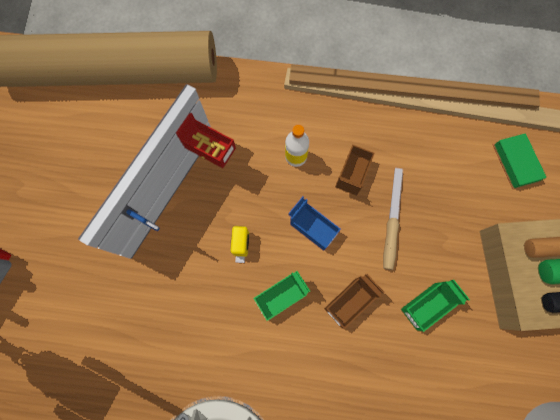

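The candidates for the bin are blue at scene (247,230) / top (315,225), two green at scene (143,190) and (269,180), and two brown at scene (210,183) and (211,277). Only the one at top (315,225) is blue. I'll confirm it in one enlarged crop, together with the panel.

Run:
```python
from h import *
b=cv2.imread("pics/t.png");a=cv2.imread("pics/s.png")
c1=cv2.resize(b[80:265,75:225],None,fx=2.6,fy=2.6,interpolation=cv2.INTER_CUBIC) #390x481
c2=cv2.resize(b[190:260,280:350],(400,400),interpolation=cv2.INTER_CUBIC)
o=np.zeros((481,800,3),np.uint8);o[:c1.shape[0],:390]=c1[:481];o[:400,395:795]=c2
cv2.imwrite("pics/c.png",o)
c3=cv2.resize(a[125:310,330:440],None,fx=3.2,fy=3.2,interpolation=cv2.INTER_CUBIC)
c4=cv2.resize(a[200:255,215:280],None,fx=6,fy=6,interpolation=cv2.INTER_CUBIC)
o=np.zeros((592,800,3),np.uint8);o[:c3.shape[0],:352]=c3[:592];o[:330,360:750]=c4
cv2.imwrite("pics/d.png",o)
for n in("scene","top"):print(get_calibration(n))
```

```text
{'intrinsics': array([[511.61716567,   0.        , 277.72866797],
       [  0.        , 511.61716567, 208.00767896],
       [  0.        ,   0.        ,   1.        ]]), 'world_to_cam': array([[ 3.29427848e-02,  9.99290684e-01, -1.82455705e-02,
         5.17657317e+01],
       [ 7.49078157e-01, -3.67715243e-02, -6.61460331e-01,
        -3.24775186e+02],
       [-6.61662064e-01,  8.12298699e-03, -7.49758181e-01,
         1.59231846e+03],
       [ 0.00000000e+00,  0.00000000e+00,  0.00000000e+00,
         1.00000000e+00]])}
{'intrinsics': array([[381.82434043,   0.        , 281.71196433],
       [  0.        , 381.82434043, 207.14312036],
       [  0.        ,   0.        ,   1.        ]]), 'world_to_cam': array([[ 1.28878715e-01, -9.91657421e-01, -2.41599864e-03,
        -1.35417340e+02],
       [-9.59934301e-01, -1.24143818e-01, -2.51225896e-01,
         5.24723345e+02],
       [ 2.48830093e-01,  3.46968707e-02, -9.67925468e-01,
         7.77396617e+02],
       [ 0.00000000e+00,  0.00000000e+00,  0.00000000e+00,
         1.00000000e+00]])}
```

View pics/c.png

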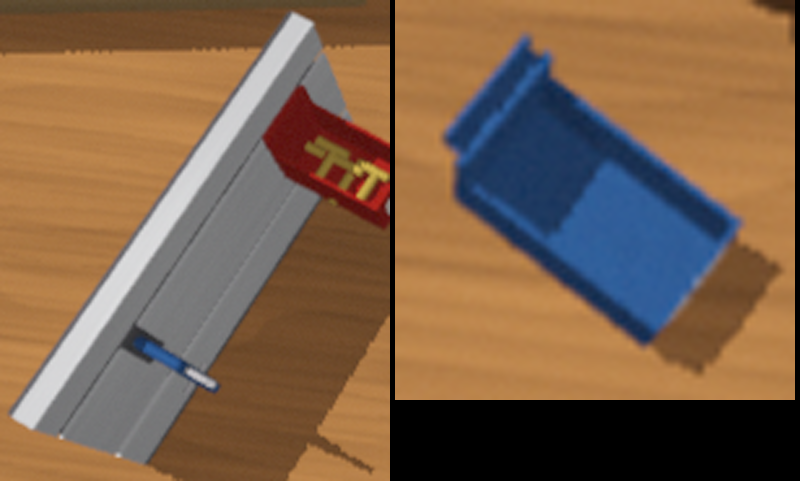

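View pics/d.png

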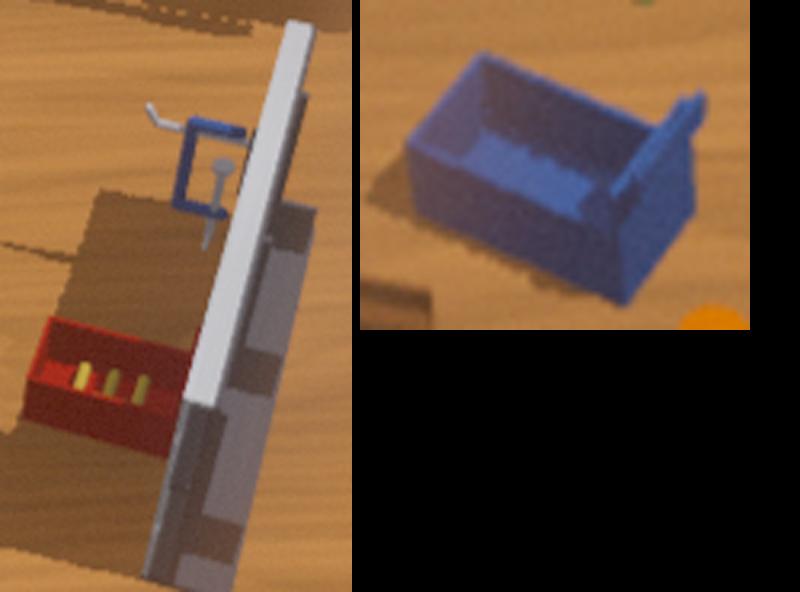

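The crop confirms the blue bin at top (315,225). Its flange edge runs from (289,214) to (304,197), so its back faces the panel. The panel's top front edge runs from (87,245) to (196,91), with the red bin at its far end and the blue clamp hook at its near end. Next I'll fit both poses.

```bash
cat >> h.py <<'E'
def fit(obs,x0):
    from scipy.optimize import least_squares
    C={c:get_calibration(c) for c in {o[0] for o in obs}}
    def P(c,p):
        q=np.array(C[c]["world_to_cam"])@np.r_[p,1];u=np.array(C[c]["intrinsics"])@q[:3];return u[:2]/u[2]
    f=lambda v:np.concatenate([P(c,R.from_euler('z',v[2]).apply(p)+[v[0],v[1],0])-uv for c,p,uv in obs])
    r=least_squares(f,x0,loss='soft_l1');return r.x,f(r.x).reshape(-1,2)
E
python3 - <<'E'
from h import *
np.set_printoptions(suppress=True,precision=2)
T,S="top","scene"
o=[(T,[-50,28,45],(324.6,250)),(T,[-50,-28,45],(340.4,228.9)),(T,[57,25,83.5],(289.1,214.2)),(T,[57,-25,83.5],(303.6,196.6)),
(S,[-50,28,45],(235.8,208.8)),(S,[-50,-28,45],(223.3,223.8)),(S,[57,25,83.5],(272.2,215.8)),(S,[57,-25,83.5],(258.3,231.7)),(S,[50,-28,0],(259.2,250.5)),(S,[-50,-28,0],(224.2,235.3))]
for oo in(o,o[:4],o[4:]):
  v,r=fit(oo,[516,-140,.9]);print("bin",v)
  print(r.T)
p=[(T,[0,180,205],(87.3,245.4)),(T,[0,-180,205],(196.5,90.8)),(T,[22,180,205],(78.8,238.5)),(T,[22,-180,205],(186.5,84.6)),
(S,[0,180,205],(420.6,131.3)),(S,[0,-180,205],(387.2,249.4)),(S,[22,180,205],(428.4,133)),(S,[22,-180,205],(396.2,251.2))]
for oo in(p,p[:4],p[4:]):
  v,r=fit(oo,[630,150,.9]);print("panel",v);print(r.T)
E
```

```text
bin [ 513.84 -144.25    1.  ]
[[-0.32 -0.54 -0.93 -0.77 -0.99 -1.61 -1.06  1.36 -1.13 -0.67]
 [-2.13 -0.1  -1.74 -1.19 -1.28 -1.01 -1.22 -2.54  0.48 -0.75]]
bin [ 511.05 -145.99    1.01]
[[ 0.43  0.14 -0.32 -0.22]
 [-0.81  1.12 -0.29  0.18]]
bin [ 517.44 -142.15    0.99]
[[ 0.15 -0.75 -0.16  1.96 -0.55  0.17]
 [-0.34 -0.15  0.24 -1.15  1.81  0.1 ]]
panel [555.36 197.52   1.18]
[[-0.13 -0.58 -1.48  0.19 -1.97 -2.34 -0.17  0.29]
 [-0.78 -1.75  0.15 -0.35 -0.67 -1.1  -0.35  0.25]]
panel [554.35 196.38   1.18]
[[ 0.36 -0.13 -0.99  0.63]
 [-0.13 -1.25  0.79  0.14]]
panel [556.75 199.41   1.18]
[[-0.88 -1.38  0.93  1.26]
 [-0.28 -0.59  0.06  0.78]]
```

```bash
cat >> h.py <<'E'
np.set_printoptions(suppress=True,precision=2,linewidth=150)
def tool(yaw,lean): # lean deg: tool z = (sin,0,-cos) in frame yawed
    s,c=np.sin(np.radians(lean)),np.cos(np.radians(lean))
    return R.from_euler('z',yaw)*R.from_matrix(np.array([[c,0,s],[0,-1,0],[s,0,-c]]))
def now():
    s=sense();return s["eef_pos"],R.from_euler('xyz',s["tcp_rot"])
def plan(p,r,p1,r1,n):
    rv=(r.inv()*r1).as_rotvec(degrees=True)/n; out=[]
    for k in range(n):
        rk=r*R.from_rotvec(rv*k,degrees=True)
        out.append((rk.inv().apply((np.array(p1)-p)/n)).round(1).tolist())
    print("turn",rv.round(2).tolist(),"shifts",out)
E
python3 - <<'E'
from h import *
def face(cam,uv,pp,x=0):
    o,d=ray(cam,uv);Rz=R.from_euler('z',-pp[2]);o=Rz.apply(o-[pp[0],pp[1],0]);d=Rz.apply(d);return o+d*(x-o[0])/d[0]
pp=[555.4,197.5,1.18]
print("red corner",face("top",(176.9,131.9),pp),"clamp c",face("top",(128.8,211.5),pp),face("top",(121,206),pp),face("top",(136,213),pp))
p,r=now()
mid=np.array([300,420,380.]);t=tool(1.0,40)
g=np.array([514,-144,0])+R.from_euler('z',1.0).apply([8,0,30])
pre=g+t.apply([0,0,19-140]);print(g,pre)
plan(p,r,[330,380,380],r*R.from_rotvec((r.inv()*t).as_rotvec()*.35),6)
p2=np.array([330,380,380.]);r2=r*R.from_rotvec((r.inv()*t).as_rotvec()*.35)
plan(p2,r2,pre,t,12)
E
```

```text
red corner [  0.   -93.02 168.9 ] clamp c [  0.    92.36 143.09] [  0.    91.26 182.75] [ -0.    87.28 112.27]
[ 518.32 -137.27   30.  ] [ 476.3  -202.72  122.69]
turn [-2.11, 1.64, 5.81] shifts [[-32.3, -26.8, -24.8], [-34.1, -22.4, -26.6], [-35.3, -17.9, -28.4], [-36.1, -13.2, -30.0], [-36.3, -8.4, -31.4], [-36.0, -3.5, -32.7]]
turn [-1.96, 1.52, 5.39] shifts [[-49.5, -21.4, 7.3], [-51.5, -16.9, 5.3], [-53.0, -12.1, 3.4], [-54.0, -7.2, 1.7], [-54.4, -2.1, 0.1], [-54.4, 3.1, -1.4], [-53.8, 8.2, -2.6], [-52.7, 13.4, -3.7], [-51.1, 18.4, -4.5], [-49.0, 23.3, -5.1], [-46.4, 27.9, -5.5], [-43.4, 32.4, -5.7]]
```

servo_tool --rows '[[85,[-32,-27,-25],[-2.1,1.6,5.8]],[85,[-34,-22,-27],[-2.1,1.6,5.8]],[85,[-35,-18,-28],[-2.1,1.6,5.8]],[85,[-36,-13,-30],[-2.1,1.6,5.8]],[85,[-36,-8,-31],[-2.1,1.6,5.8]],[85,[-36,-4,-33],[-2.1,1.6,5.8]]]'

```text
clock: 1.55
eef_pos: [329.6, 379.8, 381.7]
tcp_rot: [2.981, -0.223, 2.226]
contact_force: [0.4, 0.1, -0.2]
opening: 0.992
```

servo_tool --rows '[[85,[-50,-21,7],[-2,1.5,5.4]],[85,[-51,-17,5],[-2,1.5,5.4]],[85,[-53,-12,3],[-2,1.5,5.4]],[85,[-54,-7,2],[-2,1.5,5.4]],[85,[-54,-2,0],[-2,1.5,5.4]],[85,[-54,3,-1],[-2,1.5,5.4]]]'

```text
clock: 2.3
eef_pos: [403.7, 88.3, 254.1]
tcp_rot: [2.964, -0.478, 1.662]
contact_force: [0.7, 0.1, 0.3]
opening: 0.995
```

Run:
```python
from h import *
p,r=now();s=sense();print(s["clock"],s["qpos"],p)
g=np.array([514,-144,0])+R.from_euler('z',1.0).apply([8,0,30]);t=tool(1.0,40)
plan(p,r,g+t.apply([0,0,19-140]),t,6)
```

```text
2.3 [-0.2  -0.05  2.17  0.59  1.06 -0.55] [403.66  88.31 254.15]
turn [-1.87, 1.54, 5.4] shifts [[-53.9, 8.1, -1.9], [-52.9, 13.2, -3.0], [-51.3, 18.3, -3.9], [-49.2, 23.1, -4.5], [-46.7, 27.8, -5.0], [-43.7, 32.3, -5.2]]
```

servo_tool --rows '[[85,[-54,8,-2],[-1.9,1.5,5.4]],[85,[-53,13,-3],[-1.9,1.5,5.4]],[85,[-51,18,-4],[-1.9,1.5,5.4]],[85,[-49,23,-5],[-1.9,1.5,5.4]],[85,[-47,28,-5],[-1.9,1.5,5.4]],[85,[-44,32,-5],[-1.9,1.5,5.4]],[85,[0,0,0],[0,0,0]]]'

```text
clock: 3.18
eef_pos: [475.7, -204.4, 121.8]
tcp_rot: [3.139, -0.693, 0.999]
contact_force: [0.2, 0.6, 0.4]
opening: 0.997
```

Run:
```python
from h import *
s=sense();print(s["clock"],s["qpos"],s["eef_pos"])
im=grab_frame("wrist");m=trace("wrist","bin")
print([(round(r["conf"],2),r["mask"].sum(),np.argwhere(r["mask"]).mean(0).round()) for r in m])
pts=[[-50,28,45],[-50,-28,45],[50,28,45],[50,-28,45],[57,25,83.5],[57,-25,83.5],[-50,28,0],[-50,-28,0]]
o=im.copy()
for q in pts:
    u=px("wrist",R.from_euler('z',1.0).apply(q)+[514,-144,0]);cv2.circle(o,tuple(int(i) for i in u),3,(0,255,255),1);print(q,u)
cv2.imwrite("pics/w1.png",im);cv2.imwrite("pics/w1o.png",cv2.resize(o,(784,588)))
```

```text
3.175 [-0.83  0.46  1.98  0.79  1.06 -0.78] [ 475.72 -204.36  121.76]
[(0.78, np.int64(11197), array([201., 482.])), (0.76, np.int64(11299), array([270.,  64.])), (0.62, np.int64(12791), array([201., 279.])), (0.43, np.int64(5409), array([107., 126.])), (0.2, np.int64(86), array([ 1., 12.]))]
[-50, 28, 45] [241.53 275.81]
[-50, -28, 45] [320.58 275.91]
[50, 28, 45] [246.61 153.37]
[50, -28, 45] [315.38 153.5 ]
[57, 25, 83.5] [246.4  116.42]
[57, -25, 83.5] [316.2  116.57]
[-50, 28, 0] [247.07 286.35]
[-50, -28, 0] [314.41 286.44]
```

View pics/w1o.png

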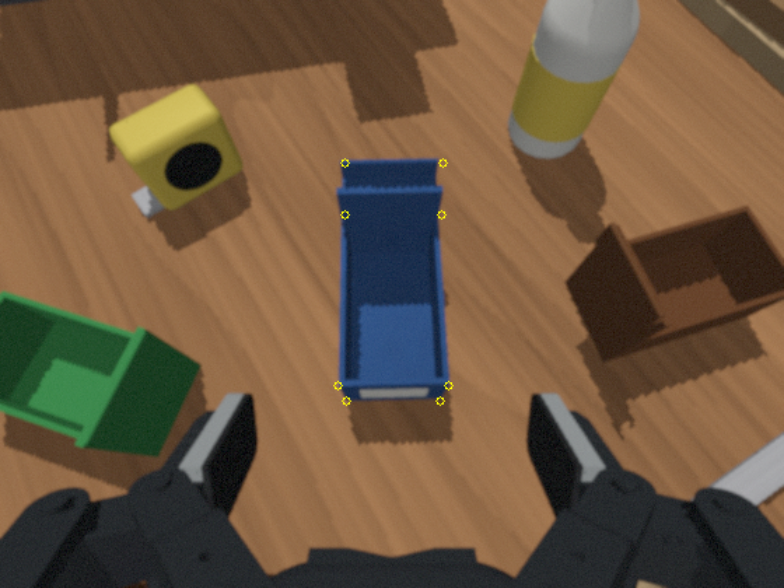

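The wrist view shows the blue bin centred between the fingers, about 1.5 px off the model. The tab edge is at (244–312, 115) and the front rim at (244–319, 274). I'll refit from these and plan the grasp.

Run:
```python
from h import *
W="wrist"
o=[(W,[57,25,83.5],(244.5,115)),(W,[57,-25,83.5],(312,115)),(W,[-50,28,45],(244,274)),(W,[-50,-28,45],(319.5,274)),(W,[50,28,71],(241.5,134.5)),(W,[50,-28,71],(316,134.5)),(W,[-50,28,0],(246,285)),(W,[-50,-28,0],(316.5,285))]
v,e=fit(o,[514,-144,1]);print(v);print(e.T)
v=np.array([v[0],v[1],v[2]])
p,r=now();t=tool(v[2],40);g=np.array([v[0],v[1],0])+R.from_euler('z',v[2]).apply([8,0,30])
print(g);plan(p,r,g+t.apply([0,0,19]),t,5)
```

```text
[ 513.79 -142.57    1.01]
[[-0.56  1.63 -2.72  0.69 -0.21  0.52  0.85 -2.41]
 [ 0.59 -0.12  0.85 -0.2  -0.44 -1.23  0.53 -0.38]]
[ 518.01 -135.78   30.  ]
turn [0.12, 0.05, -0.1] shifts [[0.1, 0.1, 28.2], [0.1, 0.1, 28.2], [0.1, 0.2, 28.2], [0.0, 0.2, 28.2], [0.0, 0.3, 28.2]]
```

servo_tool --rows '[[85,[0,0,35],[0.1,0,-0.1]],[85,[0,0.5,35],[0.2,0,-0.2]],[85,[0,0.5,35],[0.2,0.2,-0.1]],[85,[0,0,24],[0.1,0,-0.1]],[85,[0,0,12],[0,0,0]]]'

```text
clock: 3.9
eef_pos: [524.8, -123.8, 15.5]
tcp_rot: [3.141, -0.697, 1.018]
contact_force: [0.4, 0.2, -0.6]
opening: 0.997
```

servo_tool --rows '[[50,[0,0,0],[0,0,0]],[50,[0,0,0],[0,0,0]],[50,[0,0,0],[0,0,0]],[50,[0,0,0],[0,0,0]],[50,[0,0,0],[0,0,0]],[50,[0,0,0],[0,0,0]]]' --force 100

```text
clock: 4.65
eef_pos: [525.2, -126.3, 16.5]
tcp_rot: [3.139, -0.698, 1.016]
contact_force: [-1.3, -0.1, 7.7]
opening: 0.642
```

```bash
cat >> h.py <<'E'
PP=np.array([555.4,197.5,1.18]); TB=np.array([20,0,16.5]); LEAN=40.
def target(pt,ref,tip,PP=None,dyaw=0.):
    """TCP pose so that bin-frame point ref sits at panel point pt with front tipped up"""
    PP=globals()["PP"] if PP is None else PP
    B=R.from_euler('z',PP[2]+dyaw)*R.from_euler('y',tip,degrees=True)
    o=R.from_euler('z',PP[2]).apply(pt)+[PP[0],PP[1],0]-B.apply(ref)
    return o+B.apply(TB),B*tool(0,LEAN)
def binpt(ref,tip,PP=None):
    """where bin point is now in panel coords, from measured TCP"""
    PP=globals()["PP"] if PP is None else PP
    p,r=now();B=r*tool(0,LEAN).inv();q=p+B.apply(np.array(ref)-TB)
    Z=R.from_euler('z',-PP[2]);return Z.apply(q-[PP[0],PP[1],0]),(Z*B).as_euler('zyx',degrees=True)
E
python3 - <<'E'
from h import *
p,r=now();print(p)
p1=p+[0,0,120];p2,r2=target([-200,-8,160],[0,0,0],0)
plan(p,r,p1,r,3);plan(p1,r,p2,r2,6);print(p2)
E
```

```text
[ 525.2  -126.27   16.55]
turn [0.0, 0.0, 0.0] shifts [[25.7, 0.1, -30.6], [25.7, 0.1, -30.6], [25.7, 0.1, -30.6]]
turn [1.03, 0.0, -1.2] shifts [[18.9, -17.9, 7.2], [19.3, -17.4, 7.5], [19.7, -16.9, 7.8], [20.0, -16.3, 8.1], [20.4, -15.7, 8.4], [20.7, -15.2, 8.7]]
[494.23  28.02 176.5 ]
```

servo_tool --rows '[[50,[13,0,-15],[0,0,0]],[50,[26,0,-31],[0,0,0]],[50,[26,0,-31],[0,0,0]],[50,[13,0,-16],[0,0,0]]]'

```text
clock: 5.15
eef_pos: [525.1, -126.6, 138.8]
tcp_rot: [3.137, -0.696, 1.017]
contact_force: [0.0, 0.1, -2.7]
opening: 0.642
```

servo_tool --rows '[[50,[19,-18,7],[1,0,-1.2]],[50,[19,-17,8],[1,0,-1.2]],[50,[20,-17,8],[1,0,-1.2]],[50,[20,-16,8],[1,0,-1.2]],[50,[20,-16,8],[1,0,-1.2]],[50,[21,-15,9],[1,0,-1.2]],[50,[0,0,0],[0,0,0]]]'

```text
clock: 6.02
eef_pos: [492.9, 30.7, 175.9]
tcp_rot: [-3.142, -0.697, 1.182]
contact_force: [0.0, -1.1, -2.2]
opening: 0.64
```

Run:
```python
from h import *
s=sense();print(s["clock"],s["eef_pos"],s["contact_force"],s["wrist_torque"],s["opening"],binpt([0,0,0],0))
im=grab_frame("wrist");o=im.copy()
Z=R.from_euler('z',PP[2]);P0=np.array([PP[0],PP[1],0])
for q in [[0,y,z] for y in(-180,-93,-8,77,180) for z in(160,170,205)]:
    u=px("wrist",Z.apply(q)+P0);print(q,u.round());cv2.circle(o,tuple(int(i) for i in u),3,(0,255,255),1)
# bin pts (predicted by model)
p,r=now();B=r*tool(0,LEAN).inv()
for q in [[57,25,83.5],[57,-25,83.5],[50,28,71],[50,-28,71],[-50,28,45],[-50,-28,45]]:
    u=px("wrist",p+B.apply(np.array(q)-TB));print(q,u.round(1));cv2.circle(o,tuple(int(i) for i in u),3,(0,255,0),1)
cv2.imwrite("pics/w2.png",im);cv2.imwrite("pics/w2o.png",cv2.resize(o,(784,588)))
```

```text
6.025 [492.92  30.75 175.95] [ 0.03 -1.07 -2.17] [-0.53  0.2  -0.04] 0.6403715547565179 (array([-198.01,   -5.78,  159.48]), array([0.09, 0.08, 0.  ]))
[0, -180, 160] [524.  34.]
[0, -180, 170] [534.  21.]
[0, -180, 205] [575. -32.]
[0, -93, 160] [401.  34.]
[0, -93, 170] [406.  21.]
[0, -93, 205] [426. -32.]
[0, -8, 160] [281.  34.]
[0, -8, 170] [281.  21.]
[0, -8, 205] [281. -32.]
[0, 77, 160] [161.  34.]
[0, 77, 170] [156.  21.]
[0, 77, 205] [135. -32.]
[0, 180, 160] [15. 34.]
[0, 180, 170] [ 4. 21.]
[0, 180, 205] [-41. -32.]
[57, 25, 83.5] [202.1 135.4]
[57, -25, 83.5] [353.4 135.3]
[50, 28, 71] [199.5 172.4]
[50, -28, 71] [356.3 172.3]
[-50, 28, 45] [190.7 487.1]
[-50, -28, 45] [365.1 487. ]
```

View pics/w2o.png

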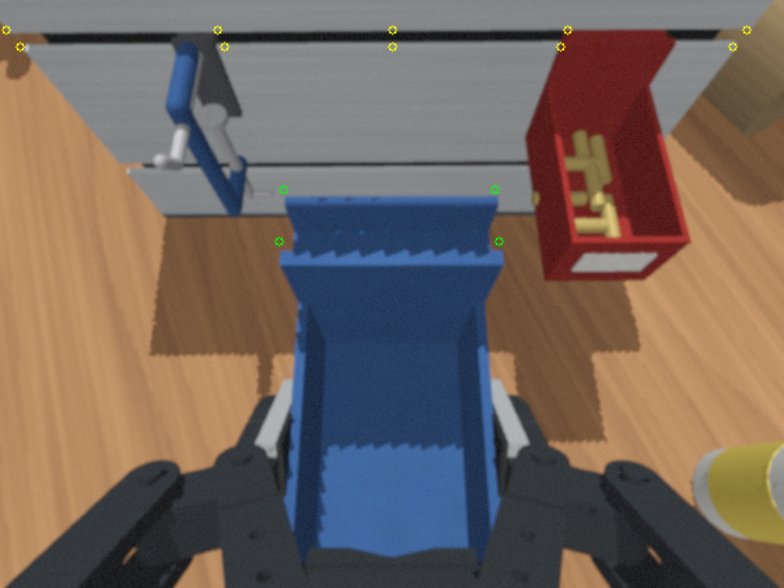

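The wrist picture shows the groove mouth as a dark line at view row ~38 (from (45,38) to (720,34)), matching the model. The red bin's edge at the face is at (563,30) and the hook plate ends at ~(215,40). The held bin's tab edge sits at row 200, against a predicted 190, so the bin shifted or turned a little in the grip. I'll check this from the other cameras and plan the insertion path.

```bash
cat > path.py <<'E'
import numpy as np
from scipy import ndimage as nd
S=.5
def samp(x0,x1,z0,z1):
    xs=np.arange(x0,x1+.01,S);zs=np.arange(z0,z1+.01,S)
    return np.array([(x,z) for x in xs for z in zs])
# bin (relative to ref = tab top centre (57,83.5)); only near geometry
B=np.vstack([samp(55.5,58.5,66,83.5),samp(50,58.5,66,71),samp(47,50,0,71)])-[57,83.5]
# obstacle distance field
x0,z0,n=-110,60,(700,360)  # .25mm? use .5
g=np.ones((400,400),bool) # x -120..80, z 60..260
X=-120+.5*np.arange(400);Z=60+.5*np.arange(400)
XX,ZZ=np.meshgrid(X,Z,indexing='ij')
slat=(XX>=0)&(XX<=4)&(((ZZ<=160)&(ZZ>=70))|((ZZ>=170)&(ZZ<=205)))
wall=(XX>=18)|((XX>=4)&((ZZ<=120)|(ZZ>=201))&(ZZ<=205))
obs=slat|wall
D=nd.distance_transform_edt(~obs)*.5-nd.distance_transform_edt(obs)*.5
th=np.arange(0,61,2.5); rx=np.arange(-40,16,.5); rz=np.arange(150,195,.5)
C=np.zeros((len(th),len(rx),len(rz)))
for i,t in enumerate(np.radians(th)):
    P=np.c_[B[:,0]*np.cos(t)+B[:,1]*np.sin(t),-B[:,0]*np.sin(t)+B[:,1]*np.cos(t)]
    a=((P[:,0][:,None]+rx)+120)/.5
    for k,z in enumerate(rz):
        b=(P[:,1]+z-60)/.5
        v=D[np.clip(a.round().astype(int),0,399),np.clip(b.round().astype(int),0,399)[:,None]]
        C[i,:,k]=v.min(0)
home=(0,np.argmin(abs(rx-7.5)),np.argmin(abs(rz-180)))
print("home clr",C[home])
for c in(1.5,1.25,1,.75,.5,.25):
    ok=C>c; hm=C[0]>min(c,.3); 
    L,_=nd.label(C>c if c<.6 else np.where((th<3)[:,None,None],C>.45,np.where((th<12)[:,None,None],C>min(c,.6),C>c)),np.ones((3,3,3)))
    st=L[20][0].max(); 
    # start: theta 50, far out
    s=L[20,5,:].max();h=set(L[0].ravel())-{0}
    inside=[(L[i]==s).any() and rx[(L[i]==s).any(1)].max() for i in range(len(th))]
    print(c,s,inside)
for i in range(0,len(th),2):
    m=C[i].copy(); m[rx<3]=-9 ; j=np.unravel_index(m.argmax(),m.shape);f=np.argwhere(m>.4)
    print(th[i],"best",rx[j[0]],rz[j[1]],round(m.max(),2), "range x",rx[f[:,0].min()] if len(f) else None,rx[f[:,0].max()]if len(f) else None,"z",rz[f[:,1].min()]if len(f) else None,rz[f[:,1].max()]if len(f) else None)
np.savez("C.npz",C=C,th=th,rx=rx,rz=rz)
E
python3 path.py
python3 - <<'E'
from h import *
a=grab_frame("scene");b=grab_frame("top")
p,r=now();B=r*tool(0,LEAN).inv();out=[]
for cam,im in(("scene",a),("top",b)):
    U=[px(cam,p+B.apply(np.array(q)-TB)) for q in [[57,25,83.5],[57,-25,83.5],[50,28,71],[50,-28,71],[-50,28,45],[-50,-28,45],[50,28,0],[50,-28,0],[-50,-28,0]]]
    c=np.mean(U,0).astype(int);x0,y0=c[0]-35,c[1]-40
    o=cv2.resize(im[y0:y0+80,x0:x0+70],None,fx=5.6,fy=5.6,interpolation=cv2.INTER_CUBIC)
    print(cam,x0,y0)
    for u in U: cv2.circle(o,tuple(int(v) for v in ((u-[x0,y0]+.5)*5.6)),3,(0,255,255),1)
    out.append(o)
cv2.imwrite("pics/e.png",np.hstack(out))
E
```

```text
home clr -1.0
1.5 1 [np.float64(-2.0), np.float64(-1.5), np.float64(-1.5), np.float64(-1.5), np.float64(-1.0), np.float64(-1.5), np.float64(-1.0), np.float64(-1.0), np.float64(-0.5), np.float64(-0.5), np.float64(0.0), np.float64(0.5), np.float64(0.5), np.float64(0.5), np.float64(0.5), np.float64(1.5), np.float64(1.5), np.float64(2.0), np.float64(2.5), np.float64(2.5), np.float64(3.5), np.float64(3.5), np.float64(4.0), np.float64(4.0), np.float64(4.5)]
1.25 1 [np.float64(-2.0), np.float64(-1.5), np.float64(-1.5), np.float64(-1.5), np.float64(-1.0), np.float64(-1.0), np.float64(-1.0), np.float64(-0.5), np.float64(0.0), np.float64(0.0), np.float64(0.5), np.float64(0.5), np.float64(0.5), np.float64(1.0), np.float64(1.5), np.float64(2.0), np.float64(2.5), np.float64(3.0), np.float64(3.0), np.float64(4.0), np.float64(4.0), np.float64(5.0), np.float64(12.0), np.float64(12.0), np.float64(12.0)]
1 1 [np.float64(-2.0), np.float64(-1.5), np.float64(-1.5), np.float64(-1.5), np.float64(-1.0), np.float64(-1.0), np.float64(-0.5), np.float64(-0.5), np.float64(0.0), np.float64(0.5), np.float64(0.5), 
[... 1641 characters left out ...]
82.0
5.0 best 7.5 178.5 1.0 range x 6.5 8.5 z 177.5 181.5
10.0 best 8.5 178.5 1.5 range x 7.5 10.0 z 177.5 181.0
15.0 best 10.0 178.5 1.58 range x 8.0 12.0 z 177.0 180.0
20.0 best 10.0 178.0 1.41 range x 9.0 13.5 z 176.0 179.5
25.0 best 10.5 177.5 1.0 range x 9.5 15.0 z 175.0 178.5
30.0 best 11.0 177.0 1.0 range x 10.0 15.5 z 174.0 177.5
35.0 best 11.5 176.0 1.0 range x 3.0 15.5 z 167.5 177.0
40.0 best 3.0 167.5 1.12 range x 3.0 13.0 z 166.5 176.0
45.0 best 3.0 167.5 1.41 range x 3.0 13.0 z 166.0 175.0
50.0 best 3.0 167.0 1.8 range x 3.0 13.5 z 165.0 174.0
55.0 best 3.0 166.5 2.06 range x 3.0 13.5 z 164.5 173.5
60.0 best 3.0 166.0 2.06 range x 3.0 13.5 z 164.0 172.5
scene 284 127
top 193 163
```

View pics/e.png

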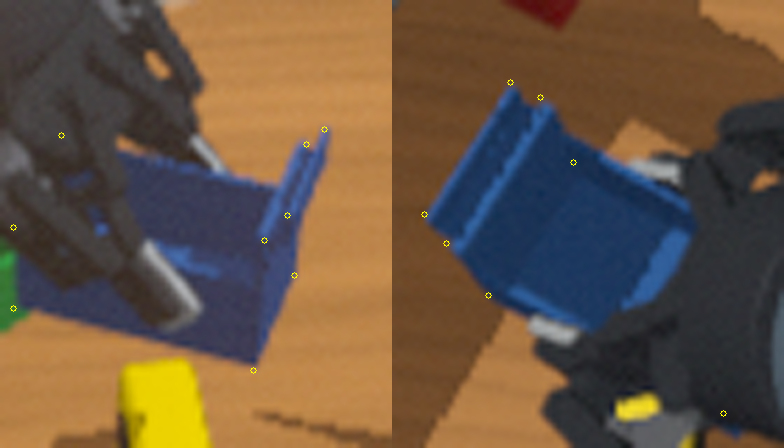

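```bash
sed -i 's/TB=np.array(\[20,0,16.5\])/TB=np.array([22.5,0,17.])/' h.py
cat >> h.py <<'E'
TAB=[57,0,83.5]
E
python3 - <<'E'
from h import *
d=np.load("C.npz");C,th,rx,rz=[d[k] for k in("C","th","rx","rz")]
for t in(50,52.5,55):
    i=list(th).index(t);print(t,[(x,rz[C[i,list(rx).index(x)].argmax()],round(C[i,list(rx).index(x)].max(),2)) for x in(-2,0,2,4,6,8,10,11,12,13)])
p,r=now();print(binpt(TAB,0))
p2,r2=target([-35,-5.5,150],TAB,50);plan(p,r,p2,r2,7);print(p2)
E
```

```text
50 [(-2, np.float64(165.5), np.float64(3.91)), (0, np.float64(166.0), np.float64(2.92)), (2, np.float64(166.5), np.float64(2.12)), (4, np.float64(167.5), np.float64(1.41)), (6, np.float64(168.0), np.float64(0.71)), (8, np.float64(170.0), np.float64(1.0)), (10, np.float64(171.5), np.float64(0.71)), (11, np.float64(172.5), np.float64(0.71)), (12, np.float64(173.5), np.float64(1.0)), (13, np.float64(173.0), np.float64(0.5))]
52.5 [(-2, np.float64(165.5), np.float64(3.91)), (0, np.float64(166.0), np.float64(3.04)), (2, np.float64(166.5), np.float64(2.5)), (4, np.float64(167.5), np.float64(1.5)), (6, np.float64(168.0), np.float64(1.12)), (8, np.float64(169.5), np.float64(1.12)), (10, np.float64(171.0), np.float64(1.12)), (11, np.float64(172.0), np.float64(1.12)), (12, np.float64(172.5), np.float64(1.12)), (13, np.float64(172.5), np.float64(0.5))]
55 [(-2, np.float64(165.5), np.float64(4.03)), (0, np.float64(166.0), np.float64(3.04)), (2, np.float64(166.5), np.float64(2.5)), (4, np.float64(167.0), np.float64(1.8)), (6, np.float64(167.5), np.float64(1.12)), (8, np.float64(169.0), np.float64(1.12)), (10, np.float64(170.5), np.float64(1.12)), (11, np.float64(171.0), np.float64(1.12)), (12, np.float64(172.0), np.float64(1.41)), (13, np.float64(172.0), np.float64(0.71))]
(array([-144.79,   -7.66,  242.2 ]), array([-0.08,  0.1 , -0.04]))
turn [0.01, -7.13, -0.01] shifts [[4.0, -0.3, 11.1], [5.3, -0.3, 10.6], [6.6, -0.3, 9.8], [7.7, -0.3, 8.9], [8.8, -0.3, 7.9], [9.7, -0.3, 6.8], [10.5, -0.3, 5.5]]
[519.3   95.44 133.68]
```

servo_tool --rows '[[50,[4,0,11],[0,-7.5,0]],[50,[5,0,11],[0,-7.5,0]],[50,[7,0,10],[0,-7.5,0]],[50,[8,0,9],[0,-7.5,0]],[50,[9,-0.5,8],[0,-7.5,0]],[50,[10,-0.5,7],[0,-7.5,0]],[50,[10,0,5],[0,-7.5,0]],[50,[0,0,0],[0,0,0]]]'

```text
clock: 7.18
eef_pos: [521.2, 96.4, 131.2]
tcp_rot: [-3.141, 0.221, 1.181]
contact_force: [0.6, -0.0, -3.2]
opening: 0.641
```

Run:
```python
from h import *
s=sense();print(s["clock"],s["qpos"],s["contact_force"],s["wrist_torque"],binpt(TAB,0))
a=grab_frame("wrist");b=grab_frame("scene");o=a.copy()
Z=R.from_euler('z',PP[2]);P0=np.array([PP[0],PP[1],0])
for q in [[x,y,z] for y in(-50,-8,40) for x,z in((0,160),(4,160),(0,170),(0,205),(22,205))]:
    u=px("wrist",Z.apply(q)+P0);print(q,u.round(),end=' ');cv2.circle(o,tuple(int(i) for i in u),3,(0,255,255),1)
p,r=now();B=r*tool(0,LEAN).inv();S=[]
for q in [[57,25,83.5],[57,-25,83.5],[50,28,71],[50,-28,71]]:
    u=px("wrist",p+B.apply(np.array(q)-TB));print(q,u.round(1));cv2.circle(o,tuple(int(i) for i in u),3,(0,255,0),1)
    S.append(px("scene",p+B.apply(np.array(q)-TB)))
c=np.mean(S,0).astype(int);x0,y0=c[0]-50,c[1]-50
k=cv2.resize(b[y0:y0+100,x0:x0+80],None,fx=4.2,fy=4.2,interpolation=cv2.INTER_CUBIC)
cv2.imwrite("pics/f.png",np.hstack([cv2.resize(o[:315,80:480],None,fx=1.15,fy=1.3333),k])[:420]);print(x0,y0)
```

```text
7.175 [ 0.29  0.4   1.84 -0.2   1.05  0.79] [ 0.59 -0.02 -3.22] [ 0.2  -0.05  0.04] (array([-32.68,  -6.78, 144.14]), array([ 0.09, 52.64, -0.03]))
[0, -50, 160] [458.  23.] [4, -50, 160] [463.   3.] [0, -50, 170] [479.  24.] [0, -50, 205] [618.  35.] [22, -50, 205] [ 740. -234.] [0, -8, 160] [282.  23.] [4, -8, 160] [282.   3.] [0, -8, 170] [282.  25.] [0, -8, 205] [284.  35.] [22, -8, 205] [ 285. -233.] [0, 40, 160] [82. 23.] [4, 40, 160] [76.  4.] [0, 40, 170] [58. 25.] [0, 40, 205] [-96.  36.] [22, 40, 205] [-231. -231.] [57, 25, 83.5] [202.1 142.1]
[57, -25, 83.5] [353.9 142. ]
[50, 28, 71] [199.5 178.7]
[50, -28, 71] [356.8 178.6]
329 150
```

View pics/f.png

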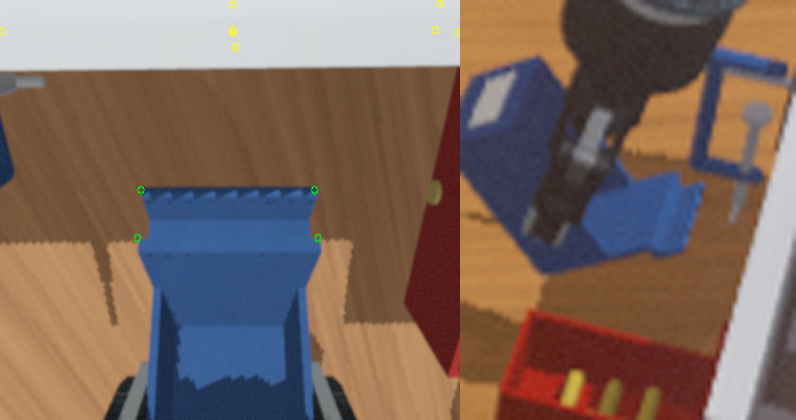

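The wrist picture shows the tab edge at view row 188, as predicted. The panel's top front edge is at row ~68 against a predicted 47, slightly rotated. The face is therefore about 1.4 mm nearer and turned 0.36°, so I'll update the panel pose and approach the mouth.

```bash
sed -i 's/PP=np.array(\[555.4,197.5,1.18\])/PP=np.array([554.9,196.2,1.186])/' h.py
python3 - <<'E'
from h import *
p,r=now();print(binpt(TAB,0))
p2,r2=target([-6,-5.5,163.5],TAB,52.5);plan(p,r,p2,r2,4)
p3,r3=target([1,-5.5,166],TAB,52.5);plan(p2,r2,p3,r3,3)
print("tool dirs: panel +x, +z ->",r2.inv().apply(R.from_euler('z',PP[2]).apply([[1,0,0],[0,0,1]])))
E
```

```text
(array([-33.28,  -6.55, 144.96]), array([-0.67, 52.53,  0.58]))
turn [-0.03, 0.01, -0.1] shifts [[5.7, -0.2, -6.0], [5.7, -0.2, -6.0], [5.7, -0.2, -6.0], [5.7, -0.1, -6.0]]
turn [0.0, 0.0, 0.0] shifts [[2.1, 0.0, -1.3], [2.1, 0.0, -1.3], [2.1, 0.0, -1.3]]
tool dirs: panel +x, +z -> [[ 0.98  0.   -0.22]
 [-0.22 -0.   -0.98]]
```

servo_tool --rows '[[50,[6,0,-6],[0,0,0]],[50,[6,0,-6],[0,0,0]],[50,[5,0,-6],[0,0,0]],[50,[4,0,-5],[0,0,0]],[50,[0,0,0],[0,0,0]]]'

```text
clock: 7.9
eef_pos: [531.0, 118.9, 151.0]
tcp_rot: [3.14, 0.219, 1.179]
contact_force: [0.4, 0.4, -2.5]
opening: 0.64
```

Run:
```python
from h import *
for i in range(4):
    s=sense();print(s["clock"],s["eef_pos"],s["tcp_rot"],s["contact_force"],binpt(TAB,0)); grab_frame("top")
grab_frame("wrist")
im=grab_frame("wrist");cv2.imwrite("pics/g.png",im)
g=cv2.cvtColor(im,cv2.COLOR_BGR2GRAY).astype(int)
for c in(140,200,280,360,420): print(c,g[0:170:4,c])
```

```text
7.9 [530.97 118.92 150.99] [3.14 0.22 1.18] [ 0.42  0.35 -2.48] (array([ -6.85,  -7.32, 164.06]), array([-0.67, 52.53,  0.43]))
7.95 [530.62 118.67 150.67] [3.14 0.22 1.18] [ 0.11 -0.85 -2.34] (array([ -7.2 ,  -7.11, 163.7 ]), array([-0.67, 52.56,  0.46]))
8.0 [530.41 118.48 150.46] [3.14 0.22 1.18] [-0.05 -0.54 -2.27] (array([ -7.45,  -7.  , 163.47]), array([-0.69, 52.58,  0.49]))
8.05 [530.3  118.39 150.37] [3.14 0.22 1.18] [-0.21 -0.89 -3.51] (array([ -7.58,  -6.95, 163.37]), array([-0.7 , 52.59,  0.51]))
140 [ 74  75  70  71  74  71  50  43  46  52  50  47  44  72  71  71  68  75  74 164 173 175 174 173 170 168 170 171 170 174 170 170 170 172 171 174 173
 170 173 173 174 171  92]
200 [ 76  74  76  68  71  61  48  50  53  48  50  46  47  74  72  73  71  67  71 168 172 174 173 170 171 168 171 169 171 172 173 173 169 172 173 173 176
 170 173 173 173 173  72]
280 [ 76  74  79  76  77  53  51  50  54  50  52  52  55  72  77  70  76  77  87 171 173 171 172 173 168 168 169 170 171 172 170 169 169 173 171 174 174
 170 172 170 170 168  33]
360 [ 75  72  75  74  75  52  48  50  49  50  50  49  64  71  73  74  72  75 120 172 170 170 171 170 168 168 167 172 171 172 170 170 170 173 172 174 172
 172 170 169 172 148  57]
420 [ 78  75  76  71  80  52  52  56  58  50  52  51  66  73  74  73  74  66 144 170 167 171 170 168 167 167 168 169 169 168 168 169 170 172 172 172 171
 167 167 171 168 129  60]
```

Run:
```python
from h import *
im=cv2.imread("pics/g.png");g=cv2.GaussianBlur(cv2.cvtColor(im,cv2.COLOR_BGR2GRAY),(3,3),0).astype(int)
Z=R.from_euler('z',PP[2]);P0=np.array([PP[0],PP[1],0])
for y in(-18,-6,6):
    u=px("wrist",Z.apply([0,y,205])+P0);c=int(u[0]);d=np.diff(g[140:200,c]);print(y,u,140+d.argmin())
p,r=now();p2,r2=target([-4,-5.5,164.5],TAB,52.5);plan(p,r,p2,r2,1)
```

```text
-18 [328.48 172.6 ] 165
-6 [272.16 173.03] 165
6 [215.92 173.46] 166
turn [-0.05, 0.09, -0.43] shifts [[3.3, -1.0, -1.8]]
```

```bash
sed -i 's/PP=np.array(\[554.9,196.2,1.186\])/PP=np.array([555.35,197.3,1.186])/' h.py
python3 - <<'E'
from h import *
Z=R.from_euler('z',PP[2]);P0=np.array([PP[0],PP[1],0])
print(px("wrist",Z.apply([0,-6,205])+P0),"want 165.5")
p,r=now();print(binpt(TAB,0));p2,r2=target([-4,-5.5,164.5],TAB,52.5);plan(p,r,p2,r2,2)
E
```

```text
[272.08 167.86] want 165.5
(array([ -8.8 ,  -7.  , 163.32]), array([-0.71, 52.59,  0.53]))
turn [-0.03, 0.05, -0.22] shifts [[2.2, -0.5, -1.0], [2.2, -0.5, -1.0]]
```

```bash
sed -i 's/PP=np.array(\[555.35,197.3,1.186\])/PP=np.array([555.55,197.8,1.186])/' h.py
```

servo_tool --rows '[[50,[2.7,-0.5,-1.1],[0,0,-0.2]],[50,[2.2,-0.5,-1],[0,0,-0.2]],[50,[0,0,0],[0,0,0]],[50,[0,0,0],[0,0,0]]]'

```text
clock: 8.7
eef_pos: [531.6, 123.7, 151.5]
tcp_rot: [-3.141, 0.219, 1.186]
contact_force: [0.0, -1.1, -2.6]
opening: 0.644
```

Run:
```python
from h import *
s=sense();print(s["clock"],s["contact_force"],binpt(TAB,0))
p,r=now();p2,r2=target([1,-5.5,166],TAB,52.5);plan(p,r,p2,r2,2)
```

```text
8.7 [ 0.04 -1.09 -2.62] (array([ -3.86,  -5.66, 164.51]), array([-0.05, 52.58,  0.07]))
turn [-0.02, 0.04, -0.01] shifts [[2.2, -0.1, -1.2], [2.2, -0.1, -1.2]]
```

servo_tool --rows '[[50,[1.1,0,-0.6],[0,0,0]],[50,[1.1,0,-0.6],[0,0,0]],[50,[0,0,0],[0,0,0]]]'

```text
clock: 9.07
eef_pos: [532.6, 126.0, 152.3]
tcp_rot: [-3.141, 0.219, 1.186]
contact_force: [-0.6, 0.1, -2.1]
opening: 0.639
```

servo_tool --rows '[[50,[1.1,0,-0.6],[0,0,0]],[50,[1.1,0,-0.6],[0,0,0]],[50,[0,0,0],[0,0,0]],[50,[0,0,0],[0,0,0]]]'

```text
clock: 9.57
eef_pos: [533.4, 128.2, 152.9]
tcp_rot: [-3.141, 0.219, 1.185]
contact_force: [-0.0, -0.4, -2.9]
opening: 0.64
```

servo_tool --rows '[[50,[0.2,0,1],[0,0,0]],[50,[0,0,0],[0,0,0]]]'

```text
clock: 9.82
eef_pos: [533.3, 128.1, 151.8]
tcp_rot: [-3.141, 0.22, 1.185]
contact_force: [1.0, -0.0, -2.2]
opening: 0.641
```

servo_tool --rows '[[50,[0.2,0,1],[0,0,0]],[50,[0,0,0],[0,0,0]]]'

```text
clock: 10.07
eef_pos: [533.3, 128.1, 150.7]
tcp_rot: [-3.141, 0.22, 1.185]
contact_force: [0.1, -0.4, -2.6]
opening: 0.641
```

servo_tool --rows '[[50,[0.2,0,0.7],[0,0,0]],[50,[0,0,0],[0,0,0]]]'

```text
clock: 10.32
eef_pos: [533.4, 128.2, 150.1]
tcp_rot: [-3.141, 0.219, 1.185]
contact_force: [0.0, -0.0, -3.1]
opening: 0.644
```

servo_tool --rows '[[50,[0.2,0,0.7],[0,0,0]],[50,[0,0,0],[0,0,0]]]'

```text
clock: 10.58
eef_pos: [533.4, 128.2, 149.4]
tcp_rot: [-3.141, 0.22, 1.185]
contact_force: [-0.6, -0.9, -2.0]
opening: 0.645
```

servo_tool --rows '[[50,[0.1,0,0.6],[0,0,0]],[50,[0,0,0],[0,0,0]]]'

```text
clock: 10.82
eef_pos: [533.5, 128.2, 149.1]
tcp_rot: [-3.141, 0.219, 1.185]
contact_force: [-0.4, -2.2, -0.1]
opening: 0.639
```

Run:
```python
from h import *
d=np.load("C.npz");C,th,rx,rz=[d[k] for k in("C","th","rx","rz")]
i=list(th).index(52.5)
for x in(0,1,2,3): print(x,list(zip(rz[16:50:2],C[i,list(rx).index(x),16:50:2].round(1))))
print(binpt(TAB,0))
```

```text
0 [(np.float64(158.0), np.float64(-1.5)), (np.float64(159.0), np.float64(-1.5)), (np.float64(160.0), np.float64(-1.5)), (np.float64(161.0), np.float64(-1.0)), (np.float64(162.0), np.float64(-0.5)), (np.float64(163.0), np.float64(0.7)), (np.float64(164.0), np.float64(1.6)), (np.float64(165.0), np.float64(2.5)), (np.float64(166.0), np.float64(3.0)), (np.float64(167.0), np.float64(2.1)), (np.float64(168.0), np.float64(1.1)), (np.float64(169.0), np.float64(0.5)), (np.float64(170.0), np.float64(-0.5)), (np.float64(171.0), np.float64(-1.0)), (np.float64(172.0), np.float64(-1.5)), (np.float64(173.0), np.float64(-1.5)), (np.float64(174.0), np.float64(-1.5))]
1 [(np.float64(158.0), np.float64(-2.5)), (np.float64(159.0), np.float64(-2.5)), (np.float64(160.0), np.float64(-2.0)), (np.float64(161.0), np.float64(-1.5)), (np.float64(162.0), np.float64(-1.0)), (np.float64(163.0), np.float64(0.5)), (np.float64(164.0), np.float64(1.1)), (np.float64(165.0), np.float64(1.8)), (np.float64(166.0), np.float64(2.5)), (np.float64(167.0), np.float64(2.0)), (np.float64(168.0), np.float64(1.0)), (np.float64(169
[... 905 characters left out ...]
.float64(-2.5)), (np.float64(159.0), np.float64(-2.5)), (np.float64(160.0), np.float64(-2.5)), (np.float64(161.0), np.float64(-2.0)), (np.float64(162.0), np.float64(-1.5)), (np.float64(163.0), np.float64(-1.0)), (np.float64(164.0), np.float64(-0.5)), (np.float64(165.0), np.float64(0.7)), (np.float64(166.0), np.float64(1.4)), (np.float64(167.0), np.float64(2.0)), (np.float64(168.0), np.float64(1.0)), (np.float64(169.0), np.float64(-0.5)), (np.float64(170.0), np.float64(-1.5)), (np.float64(171.0), np.float64(-2.5)), (np.float64(172.0), np.float64(-2.5)), (np.float64(173.0), np.float64(-2.5)), (np.float64(174.0), np.float64(-2.5))]
(array([  0.99,  -5.78, 162.09]), array([-0.07, 52.57,  0.06]))
```

servo_tool --rows '[[50,[0.5,0,-2.3],[0,0,0]],[50,[0.5,0,-2.3],[0,0,0]],[50,[0,0,0],[0,0,0]]]'

```text
clock: 11.2
eef_pos: [534.3, 130.1, 153.2]
tcp_rot: [-3.141, 0.219, 1.185]
contact_force: [-0.0, -0.9, -2.7]
opening: 0.643
```

servo_tool --rows '[[50,[1.3,0,-1],[0,0,0]],[50,[1.3,0,-1],[0,0,0]],[50,[0,0,0],[0,0,0]]]'

```text
clock: 11.58
eef_pos: [535.4, 132.9, 154.5]
tcp_rot: [-3.141, 0.219, 1.186]
contact_force: [-0.3, -0.4, -2.9]
opening: 0.64
```

servo_tool --rows '[[50,[0.8,0,-1],[0,0,0]],[50,[0.8,0,-0.9],[0,0,0]],[50,[0,0,0],[0,0,0]]]'

```text
clock: 11.95
eef_pos: [536.1, 134.7, 156.1]
tcp_rot: [-3.141, 0.219, 1.186]
contact_force: [-0.4, 0.1, -2.1]
opening: 0.642
```

```bash
python3 -c "
from h import *
print(binpt(TAB,0))"
```

```text
(array([  8.01,  -5.74, 169.09]), array([-0.05, 52.56,  0.06]))
```

Still free of contact, so I'll continue in along the tab's direction.

servo_tool --rows '[[50,[0.8,0,-1],[0,0,0]],[50,[0.8,0,-0.9],[0,0,0]],[50,[0,0,0],[0,0,0]]]'

```text
clock: 12.32
eef_pos: [536.9, 136.5, 157.6]
tcp_rot: [-3.141, 0.219, 1.185]
contact_force: [-0.9, -0.9, -2.2]
opening: 0.64
```

servo_tool --rows '[[50,[0.6,0,-0.8],[0,0,0]],[50,[0,0,0],[0,0,0]]]'

```text
clock: 12.58
eef_pos: [537.1, 137.2, 158.2]
tcp_rot: [-3.141, 0.219, 1.185]
contact_force: [0.2, 0.2, -3.0]
opening: 0.639
```

servo_tool --rows '[[50,[0.6,0,-0.8],[0,0,0]],[50,[0,0,0],[0,0,0]]]'

```text
clock: 12.82
eef_pos: [537.4, 137.9, 158.8]
tcp_rot: [-3.141, 0.219, 1.185]
contact_force: [0.1, 0.1, -3.1]
opening: 0.643
```

Run:
```python
from h import *
print(binpt(TAB,0))
d=np.load("C.npz");C,th,rx,rz=[d[k] for k in("C","th","rx","rz")]
for t in(52.5,50,47.5,45,42.5,40,37.5,35,32.5,30,27.5,25,20,15,10,5,0):
    i=list(th).index(t);m=C[i].copy();m[rx<5.5]=-9;m[:,rz<169]=-9
    for lev in(1.0,.7,.45):
        f=np.argwhere(m>=lev)
        if len(f): print(t,lev,"x %.1f..%.1f z %.1f..%.1f cen %.1f %.1f"%(rx[f[:,0].min()],rx[f[:,0].max()],rz[f[:,1].min()],rz[f[:,1].max()],rx[f[:,0]].mean(),rz[f[:,1]].mean()));break
```

```text
(array([ 11.46,  -5.74, 171.86]), array([-0.06, 52.57,  0.06]))
52.5 1.0 x 7.0..12.0 z 169.0..172.5 cen 9.6 170.8
50 1.0 x 6.5..12.0 z 169.0..173.5 cen 9.1 171.0
47.5 0.7 x 6.5..12.5 z 169.0..174.0 cen 9.5 171.9
45 0.7 x 11.5..12.0 z 174.5..174.5 cen 11.8 174.5
42.5 0.7 x 11.5..12.0 z 175.0..175.0 cen 11.8 175.0
40 0.7 x 11.5..11.5 z 175.5..175.5 cen 11.5 175.5
37.5 0.7 x 11.5..11.5 z 176.0..176.0 cen 11.5 176.0
35 1.0 x 11.5..11.5 z 176.0..176.0 cen 11.5 176.0
32.5 0.7 x 11.0..11.5 z 176.5..176.5 cen 11.2 176.5
30 1.0 x 11.0..15.5 z 175.0..177.0 cen 13.8 175.7
27.5 1.0 x 10.5..14.5 z 175.5..177.0 cen 12.0 176.6
25 1.0 x 10.5..14.0 z 176.0..177.5 cen 12.4 176.7
20 1.0 x 9.5..12.5 z 177.0..178.5 cen 11.0 177.7
15 1.0 x 9.0..11.0 z 177.5..179.5 cen 10.1 178.4
10 1.0 x 8.0..9.5 z 178.0..180.0 cen 8.8 179.0
5 1.0 x 7.5..8.0 z 178.5..181.0 cen 7.6 180.0
0 0.45 x 6.0..6.5 z 178.0..182.0 cen 6.2 180.0
```

```bash
cat > wp.py <<'E'
from h import *
import sys
def go(W,dx=0,dz=0,y=-5.7):
    p,r=now()
    for t,x,z in W:
        p2,r2=target([x+dx,y,z+dz],TAB,t);rv=(r.inv()*r2).as_rotvec(degrees=True)
        print(t,r.inv().apply(p2-p).round(1).tolist(),rv.round(1).tolist());p,r=p2,r2
E
python3 -c "
from wp import *
go([(50,11.7,172.7),(47.5,11.7,173.5),(45,11.7,174.1),(42.5,11.7,174.6),(40,11.5,175),(37.5,11.5,175.5),(35,11.4,175.7),(32.5,11.2,176),(30,11.6,175.8),(25,11.6,176.4)])"
```

```text
50 [1.4, 0.0, 2.2] [-0.0, 2.6, -0.0]
47.5 [1.2, 0.0, 2.2] [0.0, 2.5, -0.0]
45 [1.2, -0.0, 2.4] [-0.0, 2.5, 0.0]
42.5 [1.3, -0.0, 2.5] [-0.0, 2.5, -0.0]
40 [1.1, 0.0, 2.6] [-0.0, 2.5, -0.0]
37.5 [1.3, 0.0, 2.5] [0.0, 2.5, 0.0]
35 [1.2, -0.0, 2.8] [-0.0, 2.5, 0.0]
32.5 [1.1, -0.0, 2.7] [0.0, 2.5, -0.0]
30 [1.7, -0.0, 3.2] [-0.0, 2.5, -0.0]
25 [2.9, 0.0, 5.3] [-0.0, 5.0, -0.0]
```

servo_tool --rows '[[50,[1.4,0,2.2],[0,2.6,0]],[50,[0,0,0],[0,0,0]]]'

```text
clock: 13.08
eef_pos: [537.4, 138.2, 156.3]
tcp_rot: [-3.141, 0.174, 1.185]
contact_force: [-0.4, 0.7, -3.7]
opening: 0.641
```

servo_tool --rows '[[50,[1.2,0,2.2],[0,2.5,0]],[50,[0,0,0],[0,0,0]]]'

```text
clock: 13.32
eef_pos: [537.7, 139.0, 154.0]
tcp_rot: [-3.141, 0.132, 1.185]
contact_force: [0.4, -1.0, -2.9]
opening: 0.64
```

servo_tool --rows '[[50,[1.2,0,2.4],[0,2.5,0]],[50,[0,0,0],[0,0,0]]]'

```text
clock: 13.58
eef_pos: [538.1, 139.9, 151.4]
tcp_rot: [-3.141, 0.088, 1.185]
contact_force: [0.3, -0.0, -2.8]
opening: 0.643
```

servo_tool --rows '[[50,[1.3,0,2.5],[0,2.5,0]],[50,[0,0,0],[0,0,0]]]'

```text
clock: 13.82
eef_pos: [538.5, 140.9, 148.8]
tcp_rot: [-3.141, 0.045, 1.185]
contact_force: [-0.2, -0.1, -2.3]
opening: 0.649
```

servo_tool --rows '[[50,[1.1,0,2.6],[0,2.5,0]],[50,[0,0,0],[0,0,0]]]'

```text
clock: 14.08
eef_pos: [538.8, 141.9, 146.1]
tcp_rot: [-3.141, 0.001, 1.185]
contact_force: [-0.3, 0.7, -2.3]
opening: 0.64
```

servo_tool --rows '[[50,[1.3,0,2.5],[0,2.5,0]],[50,[0,0,0],[0,0,0]]]'

```text
clock: 14.32
eef_pos: [539.3, 143.1, 143.6]
tcp_rot: [-3.141, -0.042, 1.185]
contact_force: [-0.9, -0.8, -2.6]
opening: 0.645
```

servo_tool --rows '[[50,[1.2,0,2.8],[0,2.5,0]],[50,[0,0,0],[0,0,0]]]'

```text
clock: 14.58
eef_pos: [539.8, 144.3, 140.8]
tcp_rot: [-3.14, -0.086, 1.185]
contact_force: [0.4, -0.4, -3.7]
opening: 0.645
```

servo_tool --rows '[[50,[1.1,0,2.7],[0,2.5,0]],[50,[0,0,0],[0,0,0]]]'

```text
clock: 14.82
eef_pos: [540.3, 145.5, 138.3]
tcp_rot: [-3.14, -0.129, 1.185]
contact_force: [0.3, -1.2, -2.1]
opening: 0.643
```

servo_tool --rows '[[50,[1.7,0,3.1],[0,2.5,0]],[50,[0,0,0],[0,0,0]]]'

```text
clock: 15.08
eef_pos: [541.1, 147.5, 135.4]
tcp_rot: [-3.14, -0.173, 1.185]
contact_force: [-0.5, -0.3, -2.2]
opening: 0.64
```

```bash
python3 -c "
from wp import *
print(binpt(TAB,0))
go([(27.5,11.5,176.2),(25,11.5,176.5),(22.5,11.1,177),(20,10.7,177.4),(17.5,10.2,177.7),(15,9.8,178),(12.5,9.2,178.4),(10,8.7,178.7)])"
```

```text
(array([ 11.11,  -5.58, 175.63]), array([-0.08, 30.08,  0.11]))
27.5 [1.9, 0.2, 2.6] [-0.1, 2.6, -0.1]
25 [1.4, 0.0, 2.7] [-0.0, 2.5, -0.0]
22.5 [1.1, -0.0, 2.4] [-0.0, 2.5, 0.0]
20 [1.1, 0.0, 2.5] [0.0, 2.5, 0.0]
17.5 [1.0, -0.0, 2.5] [0.0, 2.5, -0.0]
15 [1.1, -0.0, 2.6] [-0.0, 2.5, 0.0]
12.5 [0.9, 0.0, 2.4] [0.0, 2.5, 0.0]
10 [1.0, -0.0, 2.5] [0.0, 2.5, 0.0]
```

servo_tool --rows '[[50,[1.9,0,2.6],[0,2.6,0]],[50,[0,0,0],[0,0,0]]]'

```text
clock: 15.32
eef_pos: [542.0, 149.6, 133.2]
tcp_rot: [-3.14, -0.219, 1.185]
contact_force: [0.1, 0.0, -2.3]
opening: 0.644
```

servo_tool --rows '[[50,[1.4,0,2.7],[0,2.5,0]],[50,[0,0,0],[0,0,0]]]'

```text
clock: 15.58
eef_pos: [542.6, 151.5, 130.8]
tcp_rot: [-3.14, -0.262, 1.185]
contact_force: [0.5, -0.3, -1.6]
opening: 0.639
```

servo_tool --rows '[[50,[1.1,0,2.4],[0,2.5,0]],[50,[0,0,0],[0,0,0]]]'

```text
clock: 15.82
eef_pos: [543.3, 153.0, 128.8]
tcp_rot: [-3.14, -0.306, 1.184]
contact_force: [-0.0, -0.5, -2.3]
opening: 0.638
```

servo_tool --rows '[[50,[1.1,0,2.5],[0,2.5,0]],[50,[0,0,0],[0,0,0]]]'

```text
clock: 16.08
eef_pos: [544.0, 154.7, 126.7]
tcp_rot: [-3.14, -0.349, 1.184]
contact_force: [0.1, -0.7, -3.2]
opening: 0.645
```

servo_tool --rows '[[50,[1,0,2.5],[0,2.5,0]],[50,[0,0,0],[0,0,0]]]'

```text
clock: 16.32
eef_pos: [544.7, 156.4, 124.7]
tcp_rot: [-3.14, -0.393, 1.184]
contact_force: [-0.8, 0.1, -3.1]
opening: 0.638
```

servo_tool --rows '[[50,[1.1,0,2.6],[0,2.5,0]],[50,[0,0,0],[0,0,0]]]'

```text
clock: 16.58
eef_pos: [545.4, 158.2, 122.7]
tcp_rot: [-3.14, -0.437, 1.184]
contact_force: [-0.2, 0.9, -3.6]
opening: 0.641
```

servo_tool --rows '[[50,[0.9,0,2.4],[0,2.5,0]],[50,[0,0,0],[0,0,0]]]'

```text
clock: 16.82
eef_pos: [546.1, 159.9, 120.9]
tcp_rot: [-3.14, -0.48, 1.184]
contact_force: [0.1, -0.0, -2.0]
opening: 0.646
```

servo_tool --rows '[[50,[1,0,2.5],[0,2.5,0]],[50,[0,0,0],[0,0,0]]]'

```text
clock: 17.08
eef_pos: [546.9, 161.9, 119.1]
tcp_rot: [-3.14, -0.524, 1.184]
contact_force: [0.5, 0.5, -2.4]
opening: 0.643
```

```bash
python3 -c "
from wp import *
print(binpt(TAB,0))
go([(7.5,8,178.9),(5,7.4,179.2),(2.5,6.8,179.2),(0,6.3,179.2)])"
```

```text
(array([  8.94,  -5.61, 178.61]), array([-0.06,  9.98,  0.1 ]))
7.5 [0.6, 0.2, 2.2] [-0.0, 2.5, -0.1]
5 [1.0, 0.0, 2.4] [0.0, 2.5, -0.0]
2.5 [0.8, 0.0, 2.6] [-0.0, 2.5, 0.0]
0 [0.9, 0.0, 2.7] [0.0, 2.5, -0.0]
```

servo_tool --rows '[[50,[0.6,0,2.2],[0,2.5,0]],[50,[0,0,0],[0,0,0]]]'

```text
clock: 17.32
eef_pos: [547.5, 163.3, 117.5]
tcp_rot: [-3.14, -0.568, 1.184]
contact_force: [0.4, 0.0, -2.4]
opening: 0.641
```

servo_tool --rows '[[50,[1,0,2.4],[0,2.5,0]],[50,[0,0,0],[0,0,0]]]'

```text
clock: 17.58
eef_pos: [548.3, 165.3, 116.0]
tcp_rot: [-3.14, -0.611, 1.184]
contact_force: [-0.2, -0.4, -2.1]
opening: 0.642
```

servo_tool --rows '[[50,[0.4,0,1.3],[0,1.2,0]],[50,[0,0,0],[0,0,0]]]'

```text
clock: 17.82
eef_pos: [548.9, 166.5, 115.4]
tcp_rot: [-3.14, -0.632, 1.185]
contact_force: [-0.2, -0.0, -2.5]
opening: 0.64
```

servo_tool --rows '[[50,[0.4,0,1.3],[0,1.3,0]],[50,[0,0,0],[0,0,0]]]'

```text
clock: 18.08
eef_pos: [549.3, 167.5, 114.5]
tcp_rot: [-3.14, -0.655, 1.184]
contact_force: [-0.5, -0.4, -3.2]
opening: 0.642
```

servo_tool --rows '[[50,[0.4,0,1.3],[0,1.2,0]],[50,[0,0,0],[0,0,0]]]'

```text
clock: 18.32
eef_pos: [549.7, 168.5, 113.7]
tcp_rot: [-3.14, -0.676, 1.184]
contact_force: [0.0, -1.2, -2.7]
opening: 0.646
```

servo_tool --rows '[[50,[0.5,0,1.3],[0,1.3,0]],[50,[0,0,0],[0,0,0]]]'

```text
clock: 18.58
eef_pos: [550.2, 169.6, 113.0]
tcp_rot: [-3.14, -0.699, 1.184]
contact_force: [0.3, -0.6, -2.6]
opening: 0.645
```

```bash
python3 -c "
from wp import *
print(binpt(TAB,0),sense()['wrist_torque'])
T=now()[1];print(T.inv().apply(R.from_euler('z',PP[2]).apply([[1,0,0],[0,0,1]])))"
```

```text
(array([  6.25,  -5.68, 179.51]), array([-0.05, -0.06,  0.06])) [-0.5   0.2   0.01]
[[ 0.77 -0.    0.64]
 [ 0.64 -0.   -0.77]]
```

servo_tool --rows '[[50,[0.4,0,0.3],[0,0,0]],[50,[0,0,0],[0,0,0]]]'

```text
clock: 18.82
eef_pos: [550.6, 170.2, 113.3]
tcp_rot: [-3.141, -0.7, 1.185]
contact_force: [-0.0, -0.5, -3.2]
opening: 0.642
```

servo_tool --rows '[[50,[0.3,0,0.25],[0,0,0]],[50,[0,0,0],[0,0,0]]]'

```text
clock: 19.08
eef_pos: [550.6, 170.3, 113.1]
tcp_rot: [-3.142, -0.7, 1.185]
contact_force: [-2.1, -3.6, -0.9]
opening: 0.642
```

servo_tool --rows '[[50,[0.3,0,0.25],[0,0,0]],[50,[0,0,0],[0,0,0]]]'

```text
clock: 19.32
eef_pos: [550.7, 170.3, 113.0]
tcp_rot: [3.142, -0.699, 1.185]
contact_force: [-2.7, -7.6, 1.3]
opening: 0.641
```

servo_tool --rows '[[50,[-0.4,0,-0.3],[0,0,0]],[50,[-0.4,0,0.5],[0,0,0]],[50,[0,0,0],[0,0,0]]]'

```text
clock: 19.7
eef_pos: [550.6, 170.3, 112.4]
tcp_rot: [-3.141, -0.7, 1.185]
contact_force: [-1.3, -4.4, -0.7]
opening: 0.64
```

servo_tool --rows '[[50,[-0.3,0,0.4],[0,0,0]],[50,[0,0,0],[0,0,0]]]'

```text
clock: 19.95
eef_pos: [550.6, 170.3, 111.9]
tcp_rot: [-3.141, -0.7, 1.185]
contact_force: [-1.7, -5.2, -0.5]
opening: 0.643
```

servo_tool --rows '[[50,[-0.3,0,0.4],[0,0,0]],[50,[0,0,0],[0,0,0]]]'

```text
clock: 20.2
eef_pos: [550.7, 170.3, 111.4]
tcp_rot: [-3.141, -0.7, 1.185]
contact_force: [-1.3, -4.4, -0.0]
opening: 0.645
```

```bash
python3 -c "
from wp import *
print(binpt(TAB,0),sense()['wrist_torque'],sense()['contact_force'])"
```

```text
(array([  7.07,  -5.81, 177.99]), array([-0.05, -0.11,  0.01])) [-0.96  0.38  0.12] [-1.35 -4.37 -0.02]
```

servo_tool --rows '[[50,[-0.4,0,0.3],[0,0,0]],[50,[0,0,0],[0,0,0]]]'

```text
clock: 20.45
eef_pos: [550.7, 170.3, 111.0]
tcp_rot: [-3.141, -0.7, 1.185]
contact_force: [-1.2, -5.1, -0.3]
opening: 0.641
```

servo_tool --rows '[[50,[-0.3,0,0.4],[0,0,0]],[50,[0,0,0],[0,0,0]]]'

```text
clock: 20.7
eef_pos: [550.6, 170.3, 110.5]
tcp_rot: [-3.141, -0.7, 1.185]
contact_force: [-1.6, -5.5, -0.1]
opening: 0.64
```

servo_tool --rows '[[50,[-0.3,0,0.4],[0,0,0]],[50,[0,0,0],[0,0,0]]]'

```text
clock: 20.95
eef_pos: [550.6, 170.3, 110.4]
tcp_rot: [-3.142, -0.701, 1.185]
contact_force: [-5.1, -8.6, 4.7]
opening: 0.643
```

servo_tool --rows '[[50,[-0.4,0,-0.3],[0,0,0]],[50,[0,0,0],[0,0,0]]]'

```text
clock: 21.2
eef_pos: [550.6, 170.2, 110.3]
tcp_rot: [-3.141, -0.701, 1.185]
contact_force: [-0.4, -2.7, 3.8]
opening: 0.642
```

```bash
python3 -c "
from wp import *
s=sense();Z=R.from_euler('z',-PP[2])
print(binpt(TAB,0),Z.apply(s['wrist_torque']),Z.apply(s['contact_force']), Z.apply([-.5,.2,.01]))"
```

```text
(array([  6.89,  -5.77, 176.95]), array([-0.03, -0.17,  0.02])) [0.04 0.28 0.13] [-2.63 -0.69  3.79] [-0.    0.54  0.01]
```

servo_tool --rows '[[50,[0.4,0,-0.5],[0,0,0]],[50,[-0.2,0,-0.2],[0,-0.8,0]],[50,[0,0,0],[0,0,0]],[50,[0,0,0],[0,0,0]]]'

```text
clock: 21.7
eef_pos: [550.4, 169.9, 110.7]
tcp_rot: [-3.141, -0.687, 1.185]
contact_force: [0.1, 0.3, 0.7]
opening: 0.64
```

```bash
cat > f.py <<'E'
from wp import *
Z=R.from_euler('z',-PP[2]);F=[];T=[]
for i in range(5):
    s=sense();F.append(Z.apply(s['contact_force']));T.append(Z.apply(s['wrist_torque']));grab_frame("top")
F=np.mean(F,0)-[0,-.1,-2.7];T=np.mean(T,0)
b,e=binpt(TAB,0);print(s['clock'],b,e,"F",F,"tau_y-base",T[1]-.54)
E
python3 f.py
```

```text
21.9 [  7.44  -5.77 176.89] [-0.03  0.65  0.02] F [0.77 0.01 3.44] tau_y-base -0.5496150825544366
```

servo_tool --rows '[[50,[0.4,0,-0.6],[0,0,0]],[50,[-0.4,0,-0.3],[0,-1,0]],[50,[0,0,0],[0,0,0]]]'

```text
clock: 22.32
eef_pos: [550.1, 169.1, 111.4]
tcp_rot: [3.141, -0.668, 1.186]
contact_force: [0.2, -0.9, -0.3]
opening: 0.64
```

```bash
python3 f.py
```

```text
22.525 [  7.82  -5.75 176.78] [-0.04  1.67  0.02] F [-1.19 -0.46  3.12] tau_y-base -0.2467914703349356
```

servo_tool --rows '[[50,[0.6,0,-0.8],[0,0,0]],[50,[0,0,0],[0,0,0]]]'

```text
clock: 22.82
eef_pos: [549.8, 169.2, 112.1]
tcp_rot: [-3.141, -0.669, 1.185]
contact_force: [-0.4, 0.7, -2.4]
opening: 0.641
```

```bash
python3 f.py
```

```text
23.025 [  7.76  -5.55 177.61] [-0.03  1.68  0.04] F [-0.09  0.02 -0.53] tau_y-base 0.049432180956221816
```

servo_tool --rows '[[50,[0.4,0,0.3],[0,0,0]],[50,[0,0,0],[0,0,0]]]'

```text
clock: 23.32
eef_pos: [549.9, 169.3, 112.1]
tcp_rot: [-3.141, -0.668, 1.185]
contact_force: [-2.2, -4.7, -1.9]
opening: 0.64
```

```bash
python3 f.py
```

```text
23.525 [  7.89  -5.58 177.52] [-0.04  1.71  0.03] F [-5.47  0.74  1.11] tau_y-base 0.3358268960602473
```

```bash
python3 -c "
from wp import *
go([(0.4,6.6,177.8)])"
```

```text
0.4 [-0.2, 0.2, 0.6] [0.0, 1.3, -0.1]
```

servo_tool --rows '[[50,[-0.4,0,-0.3],[0,0,0]],[50,[0.2,0.1,0.9],[0,1.3,0]],[50,[0,0,0],[0,0,0]]]'

```text
clock: 23.95
eef_pos: [550.4, 169.7, 111.6]
tcp_rot: [-3.14, -0.692, 1.184]
contact_force: [0.2, -0.2, -3.6]
opening: 0.642
```

servo_tool --rows '[[50,[-0.3,0,0.4],[0,0,0]],[50,[0,0,0],[0,0,0]]]'

```text
clock: 24.2
eef_pos: [550.5, 169.9, 111.3]
tcp_rot: [-3.141, -0.691, 1.185]
contact_force: [-0.2, 0.9, -2.9]
opening: 0.641
```

```bash
python3 f.py
```

```text
24.4 [  7.11  -5.79 177.57] [-0.03  0.37  0.02] F [ 0.03 -0.01 -0.  ] tau_y-base 0.04065539330897172
```

servo_tool --rows '[[50,[-0.3,0,0.3],[0,0,0]],[50,[0,0,0],[0,0,0]]]'

```text
clock: 24.7
eef_pos: [550.4, 169.8, 110.7]
tcp_rot: [-3.141, -0.692, 1.185]
contact_force: [-0.5, 0.1, -1.7]
opening: 0.641
```

servo_tool --rows '[[50,[-0.2,0,0.3],[0,0,0]],[50,[0,0,0],[0,0,0]]]'

```text
clock: 24.95
eef_pos: [550.5, 169.9, 110.7]
tcp_rot: [-3.141, -0.692, 1.185]
contact_force: [-1.2, 0.5, 0.1]
opening: 0.642
```

```bash
python3 f.py
```

```text
25.15 [  7.13  -5.86 176.9 ] [-0.04  0.36  0.02] F [-0.31  0.67  3.14] tau_y-base -0.316985935888373
```

servo_tool --rows '[[50,[-0.3,0,0.3],[0,0,0]],[50,[0,0,0],[0,0,0]]]'

```text
clock: 25.45
eef_pos: [550.6, 170.0, 110.5]
tcp_rot: [-3.141, -0.692, 1.185]
contact_force: [-2.0, -0.8, 5.3]
opening: 0.645
```

```bash
python3 f.py
```

```text
25.65 [  7.17  -5.87 176.74] [-0.03  0.33  0.01] F [-1.33  1.79  7.98] tau_y-base -0.9597644811569626
```

servo_tool --rows '[[50,[-0.2,0,0.2],[0,0,0]],[50,[0,0,0],[0,0,0]]]'

```text
clock: 25.95
eef_pos: [550.6, 170.0, 110.4]
tcp_rot: [-3.141, -0.693, 1.185]
contact_force: [-3.3, -1.1, 7.2]
opening: 0.641
```

```bash
python3 f.py
```

```text
26.15 [  7.22  -5.87 176.69] [-0.02  0.31  0.01] F [-1.65  2.63  9.74] tau_y-base -1.1627931303524275
```

servo_tool --rows '[[50,[-0.2,0,0.3],[0,0,0]],[50,[0,0,0],[0,0,0]]]'

```text
clock: 26.45
eef_pos: [550.7, 170.1, 110.3]
tcp_rot: [-3.142, -0.693, 1.186]
contact_force: [-3.5, -2.7, 9.2]
opening: 0.64
```

```bash
python3 f.py
```

```text
26.65 [  7.27  -5.89 176.61] [-0.02  0.28  0.  ] F [-3.93  2.9  12.31] tau_y-base -1.3943188272375644
```

servo_tool --rows '[[50,[-0.25,0,0.15],[0,0,0]],[50,[0,0,0],[0,0,0]],[50,[0,0,0],[0,0,0]]]'

```text
clock: 27.08
eef_pos: [550.7, 170.1, 110.2]
tcp_rot: [-3.141, -0.694, 1.186]
contact_force: [-3.9, -2.5, 11.6]
opening: 0.645
```

```bash
python3 f.py
```

```text
27.275 [  7.29  -5.85 176.55] [-0.01  0.26  0.01] F [-4.18  3.   14.07] tau_y-base -1.5523601492486772
```

servo_tool --rows '[[50,[-0.15,0,0.1],[0,0,0]],[50,[0,0,0],[0,0,0]],[50,[0,0,0],[0,0,0]]]'

```text
clock: 27.7
eef_pos: [550.6, 170.1, 110.2]
tcp_rot: [-3.141, -0.694, 1.186]
contact_force: [-4.6, -3.5, 13.1]
opening: 0.643
```

```bash
python3 f.py
python3 - <<'E'
from h import *
im=grab_frame("wrist");b=grab_frame("scene")
k=cv2.resize(b[160:260,340:430],None,fx=4.2,fy=4.2,interpolation=cv2.INTER_CUBIC)
cv2.imwrite("pics/k.png",np.hstack([im[:420,100:480],k]))
E
```

```text
27.9 [  7.29  -5.87 176.58] [-0.01  0.24  0.  ] F [-4.75  3.46 15.61] tau_y-base -1.6412493371080052
```

View pics/k.png

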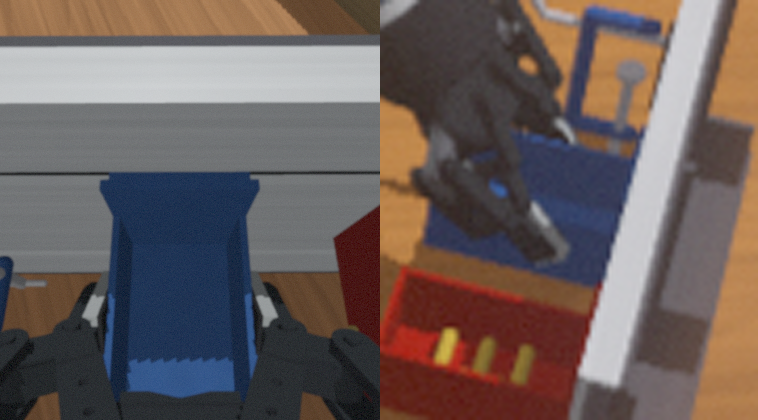

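The bin's back wall sits at the mouth with corners at full-frame (201,180) and (358,180), flush on the slat. I'll check its height against the groove's upper lip.

Run:
```python
from h import *
Z=R.from_euler('z',PP[2]);P0=np.array([PP[0],PP[1],0])
for q in [[0,-34,165],[0,22,165],[0,-34,166.5],[0,22,166.5],[0,-60,170],[0,60,170],[4,60,160],[0,60,160],[-3,-6,165],[0,0,205]]:
    print(q,px("wrist",Z.apply(q)+P0).round(1))
im=grab_frame("wrist");g=cv2.cvtColor(im,cv2.COLOR_BGR2GRAY)
print(g[85:115,300]);print("x130",g[160:190,130]);print("x280",g[165:195,280]);print("x205",g[165:195,206])
```

```text
[0, -34, 165] [357.6 178.6]
[0, 22, 165] [199.  178.7]
[0, -34, 166.5] [358.5 176.6]
[0, 22, 166.5] [198.  176.7]
[0, -60, 170] [437.3 171.7]
[0, 60, 170] [ 83.8 172. ]
[4, 60, 160] [100.4 175.3]
[0, 60, 160] [ 98.4 185. ]
[-3, -6, 165] [278.3 186.3]
[0, 0, 205] [253. 103.]
[205 207 205 204 203 203 202 203 202 200 202 201 201 202 202 201 193 170 138 117 115 113 114 117 114 117 114 117 114 117]
x130 [119 117 119 118 115 113 113 117 112 116 111  96  74  42  45  89 111 120 122 120 119 119 121 120 119 121 116 114 118 115]
x280 [113 118 114 112 114 112  95  74  51  47  47  51  49  48  53  50  49  50  49  54  46  46  50  53  45  46  49  42  55  47]
x205 [116 116 114 114 111 112  94  59  35  53  90 110 121 111  96  64  54  46  43  44  45  49  47  48  49  45  49  46  51  50]
```

Its measured row is ~179.5. Fully seated (wall top at z=165) would be 178.7, and 1.5 mm high would be 176.7, so it is home. I'll unload before letting go.

servo_tool --rows '[[50,[0.35,0,-0.8],[0,0,0]],[50,[0,0,0],[0,0,0]],[50,[0,0,0],[0,0,0]]]'

```text
clock: 28.48
eef_pos: [550.6, 169.8, 110.4]
tcp_rot: [-3.141, -0.693, 1.185]
contact_force: [-0.7, 0.1, 7.8]
opening: 0.641
```

```bash
python3 f.py
```

```text
28.675 [  7.03  -5.98 176.73] [-0.03  0.3   0.01] F [ 0.38  1.84 10.04] tau_y-base -1.3779947121132816
```

servo_tool --rows '[[50,[0.25,0,-0.3],[0,0,0]],[50,[0,0,0],[0,0,0]],[50,[0,0,0],[0,0,0]]]'

```text
clock: 29.1
eef_pos: [550.5, 169.7, 110.5]
tcp_rot: [-3.141, -0.692, 1.185]
contact_force: [0.3, 3.5, 5.3]
opening: 0.641
```

```bash
python3 f.py
```

```text
29.3 [  6.96  -5.98 176.82] [-0.03  0.33  0.01] F [3.07 0.75 7.92] tau_y-base -1.3516913129082133
```

servo_tool --rows '[[50,[0.45,0,-0.15],[0,0,0]],[50,[0,0,0],[0,0,0]],[50,[0,0,0],[0,0,0]]]'

```text
clock: 29.72
eef_pos: [550.5, 169.6, 110.6]
tcp_rot: [-3.141, -0.692, 1.185]
contact_force: [1.1, 3.6, 3.0]
opening: 0.641
```

```bash
python3 f.py
```

```text
29.925 [  6.89  -5.93 176.85] [-0.05  0.38  0.02] F [2.6  0.2  5.19] tau_y-base -1.0266404053535936
```

servo_tool --rows '[[85,[0,0,0],[0,0,0]],[85,[0,0,0],[0,0,0]],[85,[0,0,0],[0,0,0]],[85,[0,0,0],[0,0,0]],[85,[0,0,0],[0,0,0]]]'

```text
clock: 30.6
eef_pos: [550.4, 169.6, 110.5]
tcp_rot: [-3.141, -0.692, 1.185]
contact_force: [-0.5, -0.3, 0.2]
opening: 0.992
```

servo_tool --rows '[[85,[0,0,-5],[0,0,0]],[85,[0,0,-15],[0,0,0]],[85,[0,0,-30],[0,0,0]],[85,[0,0,-35],[0,0,0]],[85,[0,0,-35],[0,0,0]],[85,[0,0,0],[0,0,0]],[85,[0,0,0],[0,0,0]]]'

```text
clock: 31.48
eef_pos: [521.5, 98.6, 203.0]
tcp_rot: [-3.141, -0.691, 1.185]
contact_force: [0.7, 0.4, -0.1]
opening: 0.998
```

Run:
```python
from h import *
s=sense();print(s["clock"],s["contact_force"],s["opening"])
grab_frame("top");im=grab_frame("wrist");o=im.copy()
Z=R.from_euler('z',PP[2]);P0=np.array([PP[0],PP[1],0])
def dot(q,c):
    u=px("wrist",Z.apply(q)+P0);print(q,u.round(1));cv2.circle(o,tuple(int(i) for i in u),3,c,1)
for q in([0,-60,170],[0,60,170],[4,60,160],[4,-60,160],[0,0,205]):dot(q,(0,255,255))
for q in([50,28,71],[50,-28,71],[-50,28,45],[-50,-28,45],[-50,28,0],[-50,-28,0]):dot([q[0]-50,q[1]-5.9,q[2]+94],(0,255,0))
cv2.imwrite("pics/m.png",cv2.resize(o,(784,588)))
b=grab_frame("scene");cv2.imwrite("pics/n.png",cv2.resize(b[120:320,190:440],(750,600),interpolation=cv2.INTER_CUBIC))
```

```text
31.475 [ 0.73  0.38 -0.12] 0.9979011946619086
[0, -60, 170] [360.4 135.6]
[0, 60, 170] [181.8 136. ]
[4, 60, 160] [186.2 139.3]
[4, -60, 160] [356.8 139. ]
[0, 0, 205] [269.5 100.8]
[0, 22.1, 165] [239. 140.]
[0, -33.9, 165] [320.7 139.9]
[-100, 22.1, 139] [237.1 293.7]
[-100, -33.9, 139] [323.  293.6]
[-100, 22.1, 94] [244. 302.]
[-100, -33.9, 94] [316.3 301.9]
```

View pics/m.png

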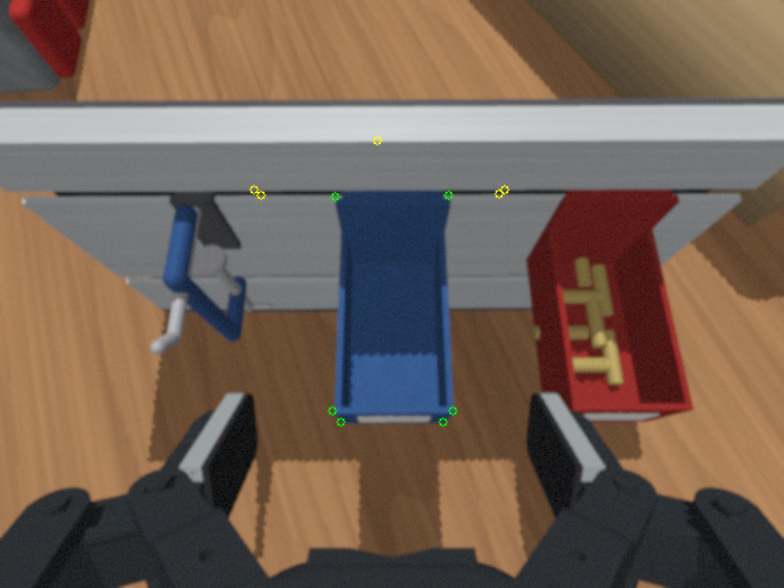

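```bash
python3 -c "
from rig import *
print(sense()['clock'],sign_off())"
```

```text
the job is handed in; nothing more can be done
31.625 None
```

The blue bin is hanging in the top groove between the red bin and the clamp hook, and I handed the job in at 31.6 s. No verdict came back.

**What I did:** I gripped the bin at 100 N and took it to the panel. With its front tipped up 52.5°, I felt for the lower lip and found it at about 2.5 N. I slid the tab in and rotated the bin level in 2.5° steps with no noticeable contact force. Then I squared its back to the slat, pressed it down, unloaded most of the press, let go and backed off about 120 mm.

**Last checks:**
- **Press force:** The peak was about 15.6 N down at the contact (12.9 N raw at the wrist, which also carries the bin's weight), with side forces under 6 N. I estimate the contacts together stayed under 25 N.
- **Seating:** Under the press, the back wall's top edge showed at image row ~179.5. Fully seated would be about 178.7, and 1.5 mm too high would be 176.7.
- **After release:** The wrist picture shows the bin level and matching the home model within 1–3 px. It is roughly midway in the bay, about 2 mm nearer the red bin. The wrist force reads near zero, so the arm is touching nothing.

**Doubts:**
- The bin had shifted about 2.4 mm and turned about 0.4° in the fingers. I corrected for this by image and touch.
- My first press attempt met the slat with the bin's lower edge. I backed off and squared it.
- No snap was felt at the seat, so fully home rests on the height check alone.
- I kept the arm clear of the glue bottle, tape measure and chisel, but did not recheck their positions at the end.

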